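# Brace the pigment jars in the transport carrier

### The arm

A 7-joint arm with a two-finger parallel gripper is mounted at the origin on a cart in front of the work surface, level with it; the furniture and walls round the work are solid. World frame = base frame: x ahead of the robot, y to its left, z up, the work surface at z = 0. Lengths are in m, angles in rad, forces in N, time in s.
With the tool pointing down it reaches from about 0.4 to 0.85 m from the base axis. Payload 10.4 kg.
Tool frame: the origin (TCP) lies at the centre of the arm's flange, where the gripper is bolted on; the fingertips stand 173 mm ahead of it and the grasp point (between the pads) lies 155 mm ahead of it; z points along the fingers, y is the line along which they close (so a half turn about z gives the same grasp; the last joint's range is limited). The gripper opens to 85 mm and grips with 20 to 120 N. Pads are 22 mm wide; open, the fingers measure 114 mm over their backs; the gripper's body (76 mm by 85 mm) begins 54 mm behind the grasp point. The pads swing forward as they close: fully open they stand 13 mm farther back than shut.
Start: joints at [1.296, 0.332, -0.065, 1.46, 0.022, 1.35, -0.088], TCP at [0.156, -0.605, 0.405] pointing down, gripper open.
Joint ranges: [-2.6, 2.6], [-0.5, 2.12], [-1.47, 1.34], [0.16, 2.42], [-1.27, 4.41], [0.06, 2.06], [-2.6, 2.6]. Speed limits (rad/s): [2.22, 2.22, 2.79, 2.79, 3.14, 3.14, 3.14].

### API

Orientations are given as a unit quaternion [x, y, z, w].
In Python, from workcell import manip, viewer, finder gives the robot as it stands.
- The arm moves only by the tool arm_command, never from a script. Its argument "plan" is a list of rows, each an object with "dp": the shift along the tool's x, y, z in mm, a list of three; "spin": the turn about the tool's z in rad. A call has 1 to 5 rows; each row shifts and turns the commanded pose from where the row before left it, along the tool's axes as they then stand; what a row does not reach is not made up. A row lasts 1/10 s, in which the tool goes at most 50 mm and 8.59 degrees, less where a joint would pass 70% of its speed; a pose out of reach is approached as far as the arm can. A call is refused whole if a number of a shift passes 50 or a number of a turn 0.15, either way. A call with a gripper value outside its range is refused whole. "grip" is the closure, from -1 (fully open) to 1 (shut), set as the call begins (left out, the last holds). The fingers move at their own pace and stop on an object; "newtons" is the grip in N (left out, the last holds). Time passes only in rows, so rows that do not move let the fingers close. It gives the time, the measured TCP pose, the force, the opening and the grip force at its end, in the units of the state.
- manip.get_obs(): the state, without advancing time (a new reading comes with each control period).
- viewer.camera(name): name is "side" or "top" or "wrist"; returns the picture (384x512x3 uint8, blue, green, red); there is no depth.
- viewer.camera_params(name): a dict with "vertical_fov" (degrees; the focal length in pixels is half the picture's height over the tangent of half this angle, whatever the lens; pixels are square), "cx", "cy" (the principal point, pixels), "R" (3x3) and "t" (3): a world point X has camera coordinates R X + t; the wrist camera has in their place "T_tool_cam" (4x4, takes a point from camera to tool coordinates, whose origin is the TCP and whose axes are the flange's). Camera axes: x right, y down, z forward; pixel columns grow to the right and rows downward; lengths in m; the calibration is good to about 2 mm. A picture is of the moment at which its call begins: read the wrist's pose just before it. camera_params takes no time and is no camera call.
- manip.hand_in(): hands the job in; it is judged then, once.
Trained networks look in the newest picture that a camera, given by its name, has taken for a name from the list of things; names that differ only in an ending like _2 or _b are one class to them, and where a whole thing is asked for, a point or a joint stands for the part that bears it (a point fixed in the world has none). Each returns a list of dicts, best first, with "score" (0 to 1); they miss things now and then, are a little off and sometimes report something else, mostly with a low value. They report only what shows in the picture. A call takes as long as a camera call. They do not tell look-alikes from the thing itself.
- finder.find_in(camera, thing): "position" ([x, y, z] in m, in world coordinates, good to about 4 mm: the middle of the surface that is visible of it).
The state is a dict: "clock": time; "joint_pos": joint angles; "joint_velocities": joint speeds; "tau": joint torques, N m; "position": TCP position; "ee_rot": TCP orientation; "ft_force": force on the tool from outside, world axes, zero at the start; "torque": the same for the moment, N m; "grip_width": opening from 0.0 (shut) to 1.0 (fully open); "grasp_force": force on a finger pad.
Only numpy, scipy, OpenCV 4.12 (cv2) and the standard library are available. Lean on these libraries where they do the work, as an engineer would, in place of code of your own. Each camera call takes 0.05 s, during which the arm holds its last target. There are 200 camera calls.

### The job

Get the pigment jars ready for transport. First oil the carrier's turnbuckle: press the white cap of the spray can fully down and let it spring back; then stand every pigment jar found on the table upright in the row between the carrier's two bars. Then turn the spoked turnbuckle barrel, spoke tops towards the jars, until both bars are drawn fully in along the row, and last push the lock lever fully over towards the jars; leave the steel cup, the glass beaker and the flat brush alone.

Things in the scene. Friction and masses are not known exactly. Their poses are not given: they have to be found in the camera images.
- brace: The jar carrier, fixed on the table. Its frame: origin at table height, z up, x away from the robot and y to the left at yaw 0. A plywood deck 10 mm thick (200 mm in x, 315 mm in y, centred at y = +93 mm) carries the row; the turnbuckle crosses the carrier at y = -150 mm.
- row_mid (a point): Middle of the jar row, on the deck's top face (10 mm above the table); axes as the carrier's. The row runs along y, 280 mm long between two steel end stops (42 mm high, 44 mm wide in x), so jar centres may stand up to 110 mm either side of this point along y; across (x), within 20 mm of it.
- turn_axis (a point): Centre of the turnbuckle barrel, on its axis, 70 mm above the table; the axis lies along the carrier's x. Barrel 28 mm thick (38 mm at its middle), 94 mm long; four round spokes (10 mm thick, ends 58 mm from the axis, a quarter turn apart) stand out at this point, across the axis.
- turn (a joint): Turnbuckle angle, rad: 0 bars open, 12.57 bars fully in (stop); starts at 0 to 0.9. At 0 a spoke points straight up; it grows as the spoke tops move to the carrier's +y (towards the jars), so spokes lean by this angle plus multiples of pi/2 from upright towards +y. Friction 0.14 N m; stays where left. Push a spoke over with closed fingers from a lean of -0.6 to +0.95 (further back it jams), then take the next.
- lock_axis (a point): Pivot of the lock lever, on the turnbuckle's axis, 60 mm from its centre towards the carrier's -x; 70 mm above the table. The lever is a 10 mm rod with a 17 mm black ball end, 58 mm long from the axis.
- lock (a joint): Lock lever's angle, rad: at 0 it leans 0.60 rad from upright to the carrier's -y (away from the jars), at 1.5 it leans 0.90 rad to +y (towards the jars; locked). Friction 0.07 N m, stays where it is left.
- bar_front: Aluminium bar on the row's robot side, along y beside the jars, 14 mm thick, 24 to 50 mm above the table. This frame's origin is at the carrier's origin when open and moves along the carrier's x by the travel, 2 mm per rad of turn, 25 mm in all. Inner face 53 mm from the row's middle line when open, 28 mm when drawn in; it pushes the jars to the middle.
- bar_back: The same bar on the far side; moves in together with the other. Both end in upright brackets on the turnbuckle's rods (85 to 116 mm either side of the barrel's centre along x), 86 mm high above the table.
- oil_can: Aluminium spray can, 48 mm thick, in a fixed steel foot 72 mm across; origin at the centre of its underside. It stands in front of the turnbuckle.
- cap_top (a point): Centre of the top face of the can's white cap, 28 mm across, 132 mm above the table when up; z up.
- cap (a joint): How far the cap is pressed down, m: 0 up, 0.007 fully down. Spring: 3 N to start, 9 N fully down.
- jar_a: A pigment jar, about 0.25 kg, 78 mm tall, white screw lid 50 mm across (above 60 mm height), body 52 mm across. Origin: centre of its underside; z up through the lid. Absent in some starts (then None).
- jar_b: A pigment jar, about 0.25 kg, 78 mm tall, white screw lid 50 mm across (above 60 mm height), body 52 mm across. Origin: centre of its underside; z up through the lid. Absent in some starts (then None).
- jar_c: A pigment jar, about 0.25 kg, 78 mm tall, white screw lid 50 mm across (above 60 mm height), body 52 mm across. Origin: centre of its underside; z up through the lid. Absent in some starts (then None).
- jar_d: A pigment jar, about 0.25 kg, 78 mm tall, white screw lid 50 mm across (above 60 mm height), body 52 mm across. Origin: centre of its underside; z up through the lid. Absent in some starts (then None).
- cup: Steel measuring cup, 70 mm across, 72 mm tall, origin under its centre. A bystander: leave it where it stands.
- beaker: Empty glass beaker, 57 mm across, 71 mm tall, origin under its centre. A bystander: leave it where it stands.
- flat_brush: Flat dye brush lying on the table, 150 x 115 x 17 mm, origin under its centre. A bystander: leave it where it stands.
Mind the look-alikes: they are no part of the job. Leave any purple look-alike of the oil_can alone.

How it is judged:
On the way, in this order (a step that is already met when the one before it is completed fails the run):
1. the spray can's cap is pressed down (value of joint cap above 0.0055 m and value of joint turn below 1.4 rad), for 0.1 s.
2. the cap has sprung back up (value of joint cap below 0.0015 m), for 0.1 s.
3. every jar stands upright in the row between the bars (x of jar_a in the frame of row_mid between -0.027 and 0.027 m and y of jar_a in the frame of row_mid between -0.121 and 0.121 m and z of jar_a in the frame of row_mid between -0.006 and 0.006 m and angle between each of jar_a, jar_b, jar_c, jar_d's own z axis and vertical below 0.12 rad and linear speed of each of jar_a, jar_b, jar_c, jar_d below 0.03 m/s and x of jar_b in the frame of row_mid between -0.027 and 0.027 m and y of jar_b in the frame of row_mid between -0.121 and 0.121 m and z of jar_b in the frame of row_mid between -0.006 and 0.006 m and x of jar_c in the frame of row_mid between -0.027 and 0.027 m and y of jar_c in the frame of row_mid between -0.121 and 0.121 m and z of jar_c in the frame of row_mid between -0.006 and 0.006 m and x of jar_d in the frame of row_mid between -0.027 and 0.027 m and y of jar_d in the frame of row_mid between -0.121 and 0.121 m and z of jar_d in the frame of row_mid between -0.006 and 0.006 m), for 0.3 s.
4. the turnbuckle is turned until both bars are drawn fully in, jars between them (value of joint turn above 12.1 rad and x of jar_a in the frame of row_mid between -0.012 and 0.012 m and y of jar_a in the frame of row_mid between -0.121 and 0.121 m and z of jar_a in the frame of row_mid between -0.006 and 0.006 m and angle between each of jar_a, jar_b, jar_c, jar_d's own z axis and vertical below 0.12 rad and linear speed of each of jar_a, jar_b, jar_c, jar_d below 0.03 m/s and x of jar_b in the frame of row_mid between -0.012 and 0.012 m and y of jar_b in the frame of row_mid between -0.121 and 0.121 m and z of jar_b in the frame of row_mid between -0.006 and 0.006 m and x of jar_c in the frame of row_mid between -0.012 and 0.012 m and y of jar_c in the frame of row_mid between -0.121 and 0.121 m and z of jar_c in the frame of row_mid between -0.006 and 0.006 m and x of jar_d in the frame of row_mid between -0.012 and 0.012 m and y of jar_d in the frame of row_mid between -0.121 and 0.121 m and z of jar_d in the frame of row_mid between -0.006 and 0.006 m), for 0.2 s.
5. the lock lever is thrown over (value of joint lock above 1.3 rad), for 0.2 s.
At the end, for the whole second after the job is handed in: Every jar present stands upright (within 0.12 rad) and still on the carrier's deck, within 12 mm of the row's middle line and within 121 mm of its middle along it; the turnbuckle is at 12.1 rad or more, the lock lever at 1.3 rad or more, and the spray cap is up (under 1.5 mm) (all of step 4 and value of joint lock above 1.3 rad and value of joint cap below 0.0015 m); the robot touches nothing.
It fails at once if the steel cup is knocked over or moved more than 40 mm (distance of cup from where it was at the start of the episode above 0.04 m or angle between cup's own z axis and vertical above 0.4 rad).
It fails at once if the glass beaker is knocked over or moved more than 40 mm (distance of beaker from where it was at the start of the episode above 0.04 m or angle between beaker's own z axis and vertical above 0.4 rad).
It fails at once if the flat brush is knocked over or moved more than 40 mm (distance of flat_brush from where it was at the start of the episode above 0.04 m or angle between flat_brush's own z axis and vertical above 0.4 rad).
Of jar_a, jar_b, jar_c, jar_d only 2 to 4 are there at a start; the rules pass over those that are not, and their reading is None.
At some moment in a run one of jar_a, jar_b, jar_c, jar_d may be knocked a few centimetres aside while the robot is not near it.
It also fails if it takes over 210 s, if anything falls off the work surface, if the arm or the gripper's body presses on something with over 40 N, if the wrist force passes 120 N, or if a joint passes its speed limit or range.

## Working session

There is one attempt and no reset: what is moved stays moved. The work goes in short steps, Python scripts to look and compute and a tool call to move; the robot and the scene stay as the last step left them, time stands still between calls to the robot, and variables do not carry over. Pictures are saved under pics/ and viewed, at most 14 in all, crops included, and the job is handed in when it is done.

Besides the shell and the picture viewer there is one more tool, called after "Call:" in YAML: its name, and indented under it one key for each argument. arm_command: Moves the arm, as the interface text tells. Its arguments: {"type":"object","properties":{"plan":{"type":"array","items":{"type":"object","properties":{"dp":{"type":"array","items":{"type":"number"}},"spin":{"type":"number"}}}},"grip":{"type":"number"},"newtons":{"type":"number"}},"required":["plan"]}

```bash
ls; mkdir -p pics
cat > h.py <<'E'
import numpy as np, cv2
from scipy.spatial.transform import Rotation as Ro
from workcell import manip, viewer, finder
def cam(n):
    p=viewer.camera_params(n); f=192/np.tan(np.radians(p["vertical_fov"])/2)
    if "R" in p and p["R"] is not None: return f,p["cx"],p["cy"],np.array(p["R"]),np.array(p["t"])
    o=manip.get_obs(); T=np.eye(4);T[:3,:3]=Ro.from_quat(o["ee_rot"]).as_matrix();T[:3,3]=o["position"]
    W=np.linalg.inv(T@np.array(p["T_tool_cam"])); return f,p["cx"],p["cy"],W[:3,:3],W[:3,3]
def ray(c,u,v,z):
    f,cx,cy,R,t=c; d=R.T@np.array([(u-cx)/f,(v-cy)/f,1]); o=-R.T@t
    return (o+d*(z-o[2])/d[2]).round(4)
def pix(c,X):
    f,cx,cy,R,t=c; q=R@np.array(X)+t; return (f*q[:2]/q[2]+[cx,cy]).round(1)
E
python3 - <<'E'
from h import *
o=manip.get_obs();print({k:np.round(v,3).tolist() for k,v in o.items()})
for n in ["top","side"]:
    p=viewer.camera_params(n);print(n,p)
    c=cam(n); im=viewer.camera(n); cv2.imwrite(f"pics/{n}0.png",cv2.resize(im,(800,600)))
    for th in ["jar_a","oil_can","cap_top","turn_axis","lock_axis","brace","bar_front","bar_back","cup","beaker","flat_brush"]:
        try: print(th,[(np.round(d["position"],3).tolist(),round(d["score"],2),pix(c,d["position"]).tolist()) for d in finder.find_in(n,th)])
        except Exception as e: print(th,e)
E
```

```text
pics
{'clock': 0.0, 'joint_pos': [1.296, 0.333, -0.065, 1.461, 0.022, 1.35, -0.089], 'joint_velocities': [0.0, 0.001, -0.0, -0.0, 0.001, -0.0, 0.0], 'tau': [-0.0, -62.545, 0.049, -39.161, 0.016, 0.01, 0.0], 'position': [0.156, -0.605, 0.404], 'ee_rot': [0.992, 0.126, -0.0, -0.001], 'ft_force': [0.665, -0.363, -0.075], 'torque': [0.024, 0.0, -0.03], 'grasp_force': 0.0, 'grip_width': 1.0}
top {'vertical_fov': 54.62705509018399, 'cx': 254.9112022216968, 'cy': 191.6653422212343, 'R': array([[-0.00278166, -0.99972017, -0.0234915 ],
       [-0.9985707 ,  0.00403078, -0.05329458],
       [ 0.05337436,  0.02330968, -0.99830248]]), 't': array([0.00481152, 0.52043821, 1.35097402])}
jar_a [([0.594, 0.379, 0.078], 0.62, [148.0, 170.3]), ([0.579, 0.234, 0.083], 0.61, [188.7, 174.2]), ([0.454, 0.396, 0.075], 0.48, [142.9, 210.0])]
oil_can [([0.501, -0.393, 0.068], 0.71, [367.8, 196.1]), ([0.447, -0.273, 0.086], 0.59, [334.3, 211.4])]
cap_top [([0.499, -0.404, 0.135], 0.52, [376.6, 195.8]), ([0.444, -0.287, 0.131], 0.41, [341.4, 212.3])]
turn_axis [([0.617, -0.084, 0.011], 0.83, [278.6, 165.3])]
lo
[... 983 characters left out ...]
]
cap_top [([0.493, -0.403, 0.131], 0.61, [283.7, 151.9]), ([0.442, -0.274, 0.127], 0.48, [289.7, 165.7]), ([0.689, -0.129, 0.047], 0.29, [220.8, 192.3])]
turn_axis [([0.615, -0.091, 0.01], 0.72, [236.1, 207.3]), ([0.545, -0.286, 0.096], 0.44, [265.5, 169.0])]
lock_axis [([0.611, -0.09, 0.012], 0.58, [237.0, 207.0])]
brace [([0.62, -0.087, 0.013], 0.69, [234.6, 206.8])]
bar_front [([0.552, -0.138, 0.048], 0.91, [254.9, 194.8]), ([0.621, -0.091, 0.012], 0.68, [234.7, 206.5])]
bar_back [([0.69, -0.13, 0.049], 0.92, [220.6, 191.7])]
cup [([0.66, -0.43, 0.063], 0.51, [247.7, 160.6])]
beaker [([0.393, 0.114, 0.051], 0.55, [281.7, 231.8])]
flat_brush [([0.353, -0.04, 0.019], 0.74, [300.8, 219.6])]
```

View pics/top0.png

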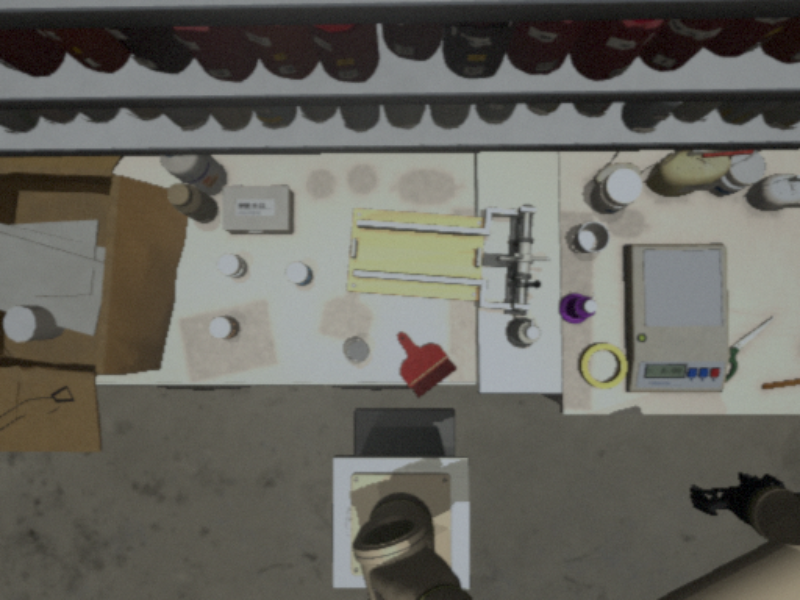

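View pics/side0.png

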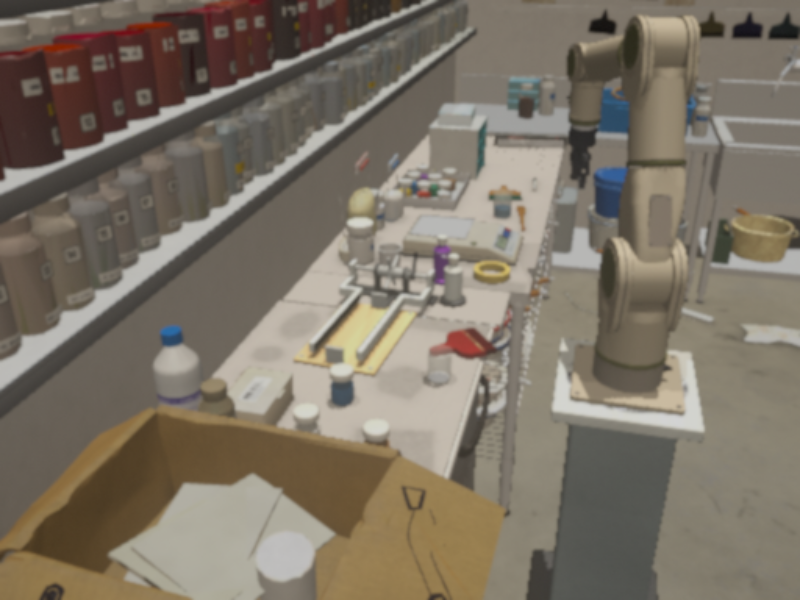

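The side and top views show three upright white-lidded jars, at (148,170), (189,174) and (143,210) native top pixels. Spray can candidates are the grey can at (335,212) and the purple look-alike at (368,196). I choose the grey one. White cylinders in the box (15,207) and at (397,120) are not jars: they are too large or off the table. I'll check this in a close crop of the carrier and can.

Run:
```python
from h import *
im=viewer.camera("top"); cr=im[125:230,215:380]; cv2.imwrite("pics/crop1.png",cv2.resize(cr,None,fx=4.8,fy=4.8,interpolation=cv2.INTER_CUBIC))
```

```text
(no output)
```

View pics/crop1.png

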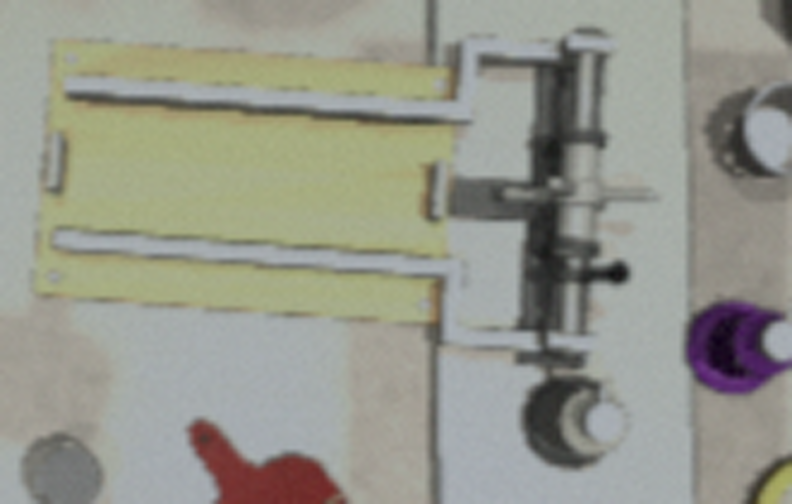

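Run:
```python
from h import *
c=cam("top"); N=lambda u,v:(215+u/4.8,125+v/4.8)
P=np.array([ray(c,*N(*p),.01) for p in [(53,40),(455,68),(440,325),(37,292)]])
print(P, P.mean(0)); ctr=P.mean(0)[:2]
model=np.array([[.1,.1575],[.1,-.1575],[-.1,-.1575],[-.1,.1575]])
q=P[:,:2]-ctr; a=np.arctan2((model[:,0]*q[:,1]-model[:,1]*q[:,0]).sum(),(model*q).sum()); print("yaw",a)
R=np.array([[np.cos(a),-np.sin(a)],[np.sin(a),np.cos(a)]]); print("resid",(q-model@R.T).round(4).tolist())
org=ctr-R@[0,.093]; print("origin",org)
for n,xy,z in [("hub",(588,193),.07),("spokeL",(500,190),.07),("spokeR",(657,195),.07),("stopL",(56,160),.05),("stopR",(441,188),.05),("lock ball",(618,271),.07+.04),("bk top",(590,42),.086),("bk bot",(558,340),.086),("barF l",(55,238),.05),("barF r",(440,265),.05),("barB l",(67,86),.05),("barB r",(460,108),.05),("cap",(605,422),.132),("purple cap",(778,340),.132)]:
    w=ray(c,*N(*xy),z); print(n,w,(R.T@(w[:2]-org)).round(4))
for n,l in [("turn",(0,-.15)),("row",(0,.093)),("lock",(-.06,-.15))]: print(n,org+R@l)
```

```text
[[ 0.7384  0.1099  0.01  ]
 [ 0.7142 -0.2004  0.01  ]
 [ 0.5161 -0.1868  0.01  ]
 [ 0.5427  0.122   0.01  ]] [ 0.62785  -0.038825  0.01    ]
yaw -0.07707061454355824
resid [[-0.0013, -0.0006], [-0.0012, 0.0032], [0.0001, 0.0014], [0.0024, -0.0039]]
origin [ 0.62068953 -0.13154893]
hub [ 0.6094 -0.2889  0.07  ] [ 0.0009 -0.1578]
spokeL [ 0.612  -0.2248  0.07  ] [-0.0015 -0.0936]
spokeR [ 0.6077 -0.3391  0.07  ] [ 0.003  -0.2079]
stopL [0.639  0.1035 0.05  ] [2.000e-04 2.358e-01]
stopR [ 0.6163 -0.184   0.05  ] [-0.0003 -0.0526]
lock ball [ 0.5488 -0.3013  0.11  ] [-0.0586 -0.1748]
bk top [ 0.7177 -0.2888  0.086 ] [ 0.1088 -0.1493]
bk bot [ 0.5011 -0.2627  0.086 ] [-0.1091 -0.14  ]
barF l [0.5803 0.1042 0.05  ] [-0.0584  0.2319]
barF r [ 0.5587 -0.1826  0.05  ] [-0.0579 -0.0557]
barB l [0.6949 0.0953 0.05  ] [0.0565 0.2319]
barB r [ 0.6762 -0.1987  0.05  ] [ 0.0605 -0.0627]
cap [ 0.4422 -0.286   0.132 ] [-0.1661 -0.1677]
purple cap [ 0.4986 -0.4061  0.132 ] [-0.1006 -0.2831]
turn [ 0.60914038 -0.28110366]
row [ 0.62785  -0.038825]
lock [ 0.54931848 -0.276484  ]
```

The deck, bars and stops fit the carrier model to within 3 mm: yaw −0.077, row_mid (0.628, −0.039), turnbuckle (0.609, −0.281). The grey can's white cap is at crop (605,422), which is world (0.442, −0.286). Moving towards the can.

Call:
arm_command:
  plan:
    - {"dp": [36,-24,0]}
    - {"dp": [36,-24,0]}
    - {"dp": [36,-24,0]}
    - {"dp": [36,-24,0]}
    - {"dp": [36,-24,0]}
  grip: 1
  newtons: 30

```text
invalid input at $.plan[0]: expected keys dp, spin
```

Call:
arm_command:
  plan:
    - {"dp": [36,-24,0]}
    - {"dp": [36,-24,0]}
    - {"dp": [20,-14,0]}
    - {"dp": [0,0,0]}
    - {"dp": [0,0,0]}

```text
invalid input at $.plan[0]: expected keys dp, spin
```

```bash
cat >> h.py <<'E'
def tool(o=None):
    o=o or manip.get_obs(); R=Ro.from_quat(o["ee_rot"]).as_matrix(); return np.array(o["position"]),R
def need(*goals):
    "goals: (x,y,z[,yaw]) of TCP; prints tool-axis mm from current pose, chained"
    p,R=tool(); yaw=np.arctan2(R[1,0],R[0,0]); print("at",p.round(4),"yaw",round(yaw,4),"tilt",round(np.arccos(min(1,-R[2,2])),4))
    for g in goals:
        d=np.array(g[:3])-p; x=np.array([np.cos(yaw),np.sin(yaw),0]); y=np.array([np.sin(yaw),-np.cos(yaw),0])
        s=0 if len(g)<4 else yaw-g[3]
        print("->",g,"dp",(1000*np.array([d@x,d@y,-d[2]])).round(1),"then spin",round(s,3)); p=np.array(g[:3]); yaw-=s
ORG=np.array([.6207,-.1315]); A=-.077; RC=np.array([[np.cos(A),-np.sin(A)],[np.sin(A),np.cos(A)]])
def cw(x,y): return ORG+RC@[x,y]
E
python3 - <<'E'
from h import *
o=manip.get_obs();print(o["clock"],o["ft_force"],o["grip_width"])
need((.442,-.286,.404,-.077),(.442,-.286,.32),(.442,-.286,.298))
c=cam("wrist");im=viewer.camera("wrist");cv2.imwrite("pics/w1.png",im)
for t in ["cap_top","turn_axis","lock_axis","oil_can"]: print(t,[(np.round(d["position"],3).tolist(),round(d["score"],2),pix(c,d["position"]).tolist()) for d in finder.find_in("wrist",t)])
print(pix(c,(.442,-.286,.132)))
E
```

```text
1.25 [-1.08491829 -0.19811528  0.35313521] 1.0026738028675954
at [ 0.1557 -0.6053  0.4047] yaw 0.2517 tilt 0.0001
-> (0.442, -0.286, 0.404, -0.077) dp [ 356.8 -237.9    0.7] then spin 0.329
-> (0.442, -0.286, 0.32) dp [ 0.  0. 84.] then spin 0
-> (0.442, -0.286, 0.298) dp [ 0.  0. 22.] then spin 0
cap_top []
turn_axis []
lock_axis []
oil_can []
[-154.9 -408.3]
```

View pics/w1.png

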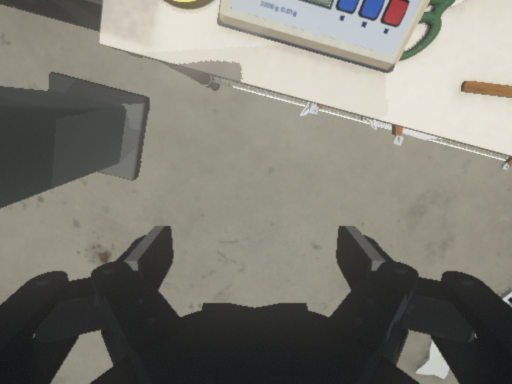

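The command was refused because both keys are required, so this wrist picture only shows the start pose (fingers, floor, scale). Retrying.

Call:
arm_command:
  plan:
    - {"dp": [36,-24,0],"spin": 0}
    - {"dp": [36,-24,0],"spin": 0}
    - {"dp": [36,-24,0],"spin": 0}
    - {"dp": [36,-24,0],"spin": 0}
    - {"dp": [36,-24,0],"spin": 0}
  grip: 1
  newtons: 30

```text
clock: 2.0
position: [0.3011, -0.4427, 0.4049]
ee_rot: [0.992, 0.126, 0.0, 0.0]
ft_force: [0.8, -1.0, -0.1]
grip_width: 0.145
grasp_force: 0.0
```

Call:
arm_command:
  plan:
    - {"dp": [36,-24,0],"spin": 0}
    - {"dp": [36,-24,0],"spin": 0}
    - {"dp": [0,0,0],"spin": 0.11}
    - {"dp": [0,0,0],"spin": 0.11}
    - {"dp": [0,0,0],"spin": 0.11}

```text
clock: 2.5
position: [0.3581, -0.3795, 0.4049]
ee_rot: [0.999, -0.041, 0.0, 0.0]
ft_force: [0.2, -0.2, 0.4]
grip_width: -0.0
grasp_force: 0.0
```

Call:
arm_command:
  plan:
    - {"dp": [0,0,0],"spin": 0}
    - {"dp": [0,0,0],"spin": 0}

```text
clock: 2.7
position: [0.3579, -0.3798, 0.4048]
ee_rot: [0.999, -0.037, 0.0, 0.0]
ft_force: [0.1, 0.7, -0.8]
grip_width: 0.004
grasp_force: 0.0
```

Run:
```python
from h import *
o=manip.get_obs();print(o["clock"],o["ft_force"],o["grip_width"])
need((.442,-.286,.404,-.077),(.442,-.286,.32),(.442,-.286,.298))
c=cam("wrist");im=viewer.camera("wrist");cv2.imwrite("pics/w2.png",im)
for t in ["cap_top","turn_axis","lock_axis","oil_can"]: print(t,[(np.round(d["position"],3).tolist(),round(d["score"],2),pix(c,d["position"]).tolist()) for d in finder.find_in("wrist",t)])
print(pix(c,(.442,-.286,.132)))
```

```text
2.7 [ 0.0848905   0.65893532 -0.84848553] 0.004225356984008848
at [ 0.3579 -0.3798  0.4048] yaw -0.075 tilt 0.0002
-> (0.442, -0.286, 0.404, -0.077) dp [ 76.8 -99.8   0.8] then spin 0.002
-> (0.442, -0.286, 0.32) dp [ 0.  0. 84.] then spin 0
-> (0.442, -0.286, 0.298) dp [ 0.  0. 22.] then spin 0
cap_top [([0.496, -0.41, 0.132], 0.77, [280.5, 14.5]), ([0.441, -0.292, 0.131], 0.75, [144.9, 98.9])]
turn_axis [([0.529, -0.206, 0.011], 0.65, [99.2, 31.8])]
lock_axis [([0.528, -0.21, 0.013], 0.88, [102.0, 31.8])]
oil_can [([0.441, -0.298, 0.097], 0.81, [164.3, 100.4]), ([0.49, -0.403, 0.095], 0.79, [269.4, 35.6]), ([0.508, -0.219, 0.049], 0.66, [96.3, 42.8])]
[137.2  98.3]
```

View pics/w2.png

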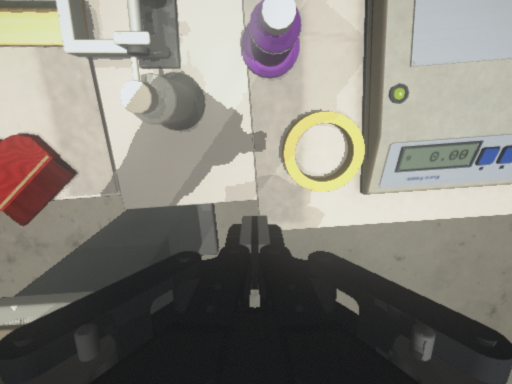

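The wrist view confirms it: the grey can's white cap is at (139,97), as predicted, and the purple look-alike is at (272,35). Going over the cap, then pressing.

Call:
arm_command:
  plan:
    - {"dp": [26,-33,0],"spin": 0}
    - {"dp": [26,-33,0],"spin": 0}
    - {"dp": [25,-33,0],"spin": 0}
    - {"dp": [0,0,42],"spin": 0}
    - {"dp": [0,0,40],"spin": 0}

```text
clock: 3.45
position: [0.4436, -0.286, 0.3225]
ee_rot: [0.999, -0.037, 0.001, 0.001]
ft_force: [-0.1, -0.4, -0.5]
grip_width: -0.004
grasp_force: 0.0
```

Call:
arm_command:
  plan:
    - {"dp": [0,0,0],"spin": 0}
    - {"dp": [0,0,0],"spin": 0}
    - {"dp": [0,0,7],"spin": 0}
    - {"dp": [0,0,7],"spin": 0}
    - {"dp": [0,0,0],"spin": 0}

```text
clock: 3.95
position: [0.4423, -0.2873, 0.3086]
ee_rot: [0.999, -0.039, -0.0, 0.0]
ft_force: [-0.0, -0.6, 0.8]
grip_width: -0.001
grasp_force: 0.0
```

Run:
```python
from h import *
o=manip.get_obs();print(o["clock"],o["ft_force"],o["grip_width"]); print(ray(cam("wrist"),139,96,.132))
need((.442,-.286,.298))
```

```text
3.95 [-0.02733864 -0.58076319  0.77500476] -0.0005575981609497705
[ 0.5205 -0.2338  0.132 ]
at [ 0.4423 -0.2873  0.3086] yaw -0.0784 tilt 0.0001
-> (0.442, -0.286, 0.298) dp [-0.4 -1.2 10.6] then spin 0
```

Call:
arm_command:
  plan:
    - {"dp": [0,0,4],"spin": 0}
    - {"dp": [0,0,3],"spin": 0}
    - {"dp": [0,0,2],"spin": 0}
    - {"dp": [0,0,0],"spin": 0}

```text
clock: 4.35
position: [0.4427, -0.2873, 0.3003]
ee_rot: [0.999, -0.039, 0.0, 0.0]
ft_force: [-1.2, 0.2, 7.5]
grip_width: 0.004
grasp_force: 3.6
```

Call:
arm_command:
  plan:
    - {"dp": [0,0,2],"spin": 0}
    - {"dp": [0,0,0],"spin": 0}
    - {"dp": [0,0,0],"spin": 0}

```text
clock: 4.65
position: [0.4427, -0.2873, 0.2987]
ee_rot: [0.999, -0.039, 0.001, 0.0]
ft_force: [-2.8, 0.3, 8.3]
grip_width: -0.001
grasp_force: 4.2
```

Call:
arm_command:
  plan:
    - {"dp": [0,0,2],"spin": 0}
    - {"dp": [0,0,0],"spin": 0}
    - {"dp": [0,0,0],"spin": 0}

```text
clock: 4.95
position: [0.4428, -0.2873, 0.2983]
ee_rot: [0.999, -0.039, 0.001, 0.001]
ft_force: [-8.5, 4.0, 25.1]
grip_width: 0.0
grasp_force: 12.5
```

Call:
arm_command:
  plan:
    - {"dp": [0,0,-10],"spin": 0}
    - {"dp": [0,0,-30],"spin": 0}
    - {"dp": [0,0,-40],"spin": 0}
    - {"dp": [0,0,-15],"spin": 0}
    - {"dp": [0,0,0],"spin": 0}

```text
clock: 5.45
position: [0.4429, -0.2873, 0.3933]
ee_rot: [0.999, -0.039, 0.002, 0.001]
ft_force: [-0.2, 0.1, -0.8]
grip_width: -0.001
grasp_force: 0.0
```

Run:
```python
from h import *
c=cam("top");viewer.camera("top");print([(np.round(d["position"],3).tolist(),round(d["score"],2)) for d in finder.find_in("top","jar_a")])
c=cam("side");viewer.camera("side");print([(np.round(d["position"],3).tolist(),round(d["score"],2)) for d in finder.find_in("side","jar_a")])
need((.55,.24,.40),(.55,.24,.30))
print(manip.get_obs()["joint_pos"])
```

```text
[([0.597, 0.381, 0.077], 0.72), ([0.458, 0.396, 0.076], 0.72), ([0.577, 0.232, 0.083], 0.68)]
[([0.592, 0.396, 0.073], 0.85), ([0.45, 0.412, 0.075], 0.55)]
at [ 0.4421 -0.287   0.3894] yaw -0.0782 tilt 0.002
-> (0.55, 0.24, 0.4) dp [  66.4 -533.8  -10.6] then spin 0
-> (0.55, 0.24, 0.3) dp [  0.   0. 100.] then spin 0
[ 0.81497211  0.14904538 -0.35672351  1.72437316  0.05394855  1.27982988
 -1.20274314]
```

The cap reached its hard stop (25 N) and was released. Moving to the nearest jar.

Call:
arm_command:
  plan:
    - {"dp": [4,-45,0],"spin": 0}
    - {"dp": [4,-45,0],"spin": 0}
    - {"dp": [4,-45,0],"spin": 0}
    - {"dp": [4,-45,0],"spin": 0}
    - {"dp": [4,-45,0],"spin": 0}
  grip: -1

```text
clock: 6.15
position: [0.4796, -0.0627, 0.3897]
ee_rot: [0.999, -0.039, -0.001, -0.0]
ft_force: [0.6, -0.7, -0.7]
grip_width: 0.846
grasp_force: 0.0
```

Call:
arm_command:
  plan:
    - {"dp": [4,-45,0],"spin": 0}
    - {"dp": [4,-45,0],"spin": 0}
    - {"dp": [4,-45,0],"spin": 0}
    - {"dp": [4,-45,0],"spin": 0}
    - {"dp": [4,-45,0],"spin": 0}

```text
clock: 6.65
position: [0.5173, 0.1599, 0.3897]
ee_rot: [0.999, -0.039, -0.001, 0.0]
ft_force: [0.7, -0.9, 0.1]
grip_width: 0.996
grasp_force: 0.0
```

Call:
arm_command:
  plan:
    - {"dp": [0,-45,0],"spin": 0}
    - {"dp": [0,0,0],"spin": 0}
    - {"dp": [0,0,0],"spin": 0}

```text
clock: 6.95
position: [0.5206, 0.2043, 0.3894]
ee_rot: [0.999, -0.038, -0.001, 0.0]
ft_force: [0.0, -1.9, 0.5]
grip_width: 1.001
grasp_force: 0.0
```

Run:
```python
from h import *
c=cam("wrist");im=viewer.camera("wrist");cv2.imwrite("pics/w3.png",im)
need()
print([(np.round(d["position"],3).tolist(),round(d["score"],2),pix(c,d["position"]).tolist()) for d in finder.find_in("wrist","jar_a")])
```

```text
at [0.5209 0.2029 0.3895] yaw -0.0779 tilt 0.0019
[([0.58, 0.23, 0.078], 0.93, [224.6, 119.6]), ([0.602, 0.376, 0.076], 0.92, [76.3, 107.7]), ([0.46, 0.394, 0.076], 0.82, [91.4, 239.0])]
```

View pics/w3.png

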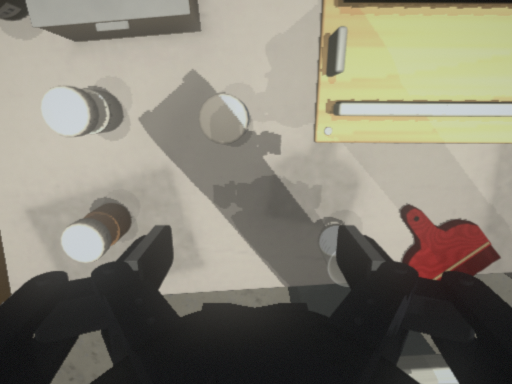

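Lids are at (225,119), (69,111) and (86,241), all upright, with the carrier's left stop at (338,52). Next is the grasp on the nearest jar.

Run:
```python
from h import *
c=cam("wrist")
J=[ray(c,*p,.078) for p in [(225,119),(69,111),(86,241)]]; print(J)
need((*J[0][:2],.389),(*J[0][:2],.2),)
for y in (-.085,0,.085): print("slot",y,cw(0,.093+y))
```

```text
[array([0.5818, 0.2273, 0.078 ]), array([0.6015, 0.3806, 0.078 ]), array([0.4611, 0.3973, 0.078 ])]
at [0.5212 0.2021 0.3898] yaw -0.0795 tilt 0.0016
-> (np.float64(0.5818), np.float64(0.2273), 0.389) dp [ 58.5 -29.9   0.8] then spin 0
-> (np.float64(0.5818), np.float64(0.2273), 0.2) dp [  0.   0. 189.] then spin 0
slot -0.085 [ 0.62131539 -0.1235237 ]
slot 0 [ 0.62785393 -0.03877556]
slot 0.085 [0.63439246 0.04597258]
```

Call:
arm_command:
  plan:
    - {"dp": [29,-15,0],"spin": 0}
    - {"dp": [29,-15,0],"spin": 0}
    - {"dp": [0,0,45],"spin": 0}
    - {"dp": [0,0,45],"spin": 0}
    - {"dp": [0,0,0],"spin": 0}

```text
clock: 7.55
position: [0.58, 0.2256, 0.2945]
ee_rot: [0.999, -0.04, -0.005, 0.002]
ft_force: [-0.8, -1.2, 0.1]
grip_width: 1.0
grasp_force: 0.0
```

Call:
arm_command:
  plan:
    - {"dp": [0,0,40],"spin": 0}
    - {"dp": [0,0,40],"spin": 0}
    - {"dp": [0,0,19],"spin": 0}
    - {"dp": [0,0,0],"spin": 0}

```text
clock: 7.95
position: [0.5811, 0.2271, 0.2009]
ee_rot: [0.999, -0.04, -0.001, 0.001]
ft_force: [0.3, -0.9, 1.3]
grip_width: 0.999
grasp_force: 0.0
```

Call:
arm_command:
  plan:
    - {"dp": [0,0,0],"spin": 0}
    - {"dp": [0,0,0],"spin": 0}
    - {"dp": [0,0,0],"spin": 0}
    - {"dp": [0,0,0],"spin": 0}
    - {"dp": [0,0,0],"spin": 0}
  grip: 1
  newtons: 35

```text
clock: 8.45
position: [0.582, 0.2289, 0.2045]
ee_rot: [0.999, -0.039, 0.002, -0.0]
ft_force: [-1.4, -1.5, 9.7]
grip_width: 0.593
grasp_force: 35.1
```

Run:
```python
from h import *
p,_=tool(); x,y=cw(0,.093-.085)
need((p[0],p[1],.29),(x,y,.29),(x,y,p[2]+.0115))
```

```text
at [0.582  0.2289 0.2045] yaw -0.0785 tilt 0.0037
-> (np.float64(0.5819919103008352), np.float64(0.22894973661977588), 0.29) dp [  0.    0.  -85.5] then spin 0
-> (np.float64(0.6213153914697601), np.float64(-0.12352370428463524), 0.29) dp [ 66.9 348.3  -0. ] then spin 0
-> (np.float64(0.6213153914697601), np.float64(-0.12352370428463524), np.float64(0.21604479723213846)) dp [ 0.  0. 74.] then spin 0
```

Call:
arm_command:
  plan:
    - {"dp": [0,0,-20],"spin": 0}
    - {"dp": [0,0,-35],"spin": 0}
    - {"dp": [0,0,-35],"spin": 0}
    - {"dp": [7,35,0],"spin": 0}
    - {"dp": [7,35,0],"spin": 0}

```text
clock: 8.95
position: [0.5897, 0.1582, 0.2944]
ee_rot: [0.999, -0.038, 0.002, -0.0]
ft_force: [0.5, 0.1, -2.7]
grip_width: 0.596
grasp_force: 37.5
```

Call:
arm_command:
  plan:
    - {"dp": [7,35,0],"spin": 0}
    - {"dp": [7,35,0],"spin": 0}
    - {"dp": [7,35,0],"spin": 0}
    - {"dp": [7,35,0],"spin": 0}
    - {"dp": [7,35,0],"spin": 0}

```text
clock: 9.45
position: [0.6109, -0.0209, 0.293]
ee_rot: [0.999, -0.039, 0.001, 0.0]
ft_force: [0.8, 0.7, -2.2]
grip_width: 0.594
grasp_force: 37.5
```

Call:
arm_command:
  plan:
    - {"dp": [7,35,0],"spin": 0}
    - {"dp": [7,35,0],"spin": 0}
    - {"dp": [3,30,0],"spin": 0}
    - {"dp": [0,0,0],"spin": 0}
    - {"dp": [0,0,0],"spin": 0}

```text
clock: 9.95
position: [0.6199, -0.1213, 0.2926]
ee_rot: [0.999, -0.04, 0.0, 0.0]
ft_force: [1.4, 0.3, -2.7]
grip_width: 0.599
grasp_force: 37.5
```

Run:
```python
from h import *
o=manip.get_obs();print(o["ft_force"],o["grip_width"])
x,y=cw(0,.093-.082)
need((x,y,.29),(x,y,.216))
im=viewer.camera("wrist");cv2.imwrite("pics/w4.png",im)
```

```text
[ 1.44766399  0.33525079 -2.65264877] 0.5992966591045698
at [ 0.6199 -0.1213  0.2926] yaw -0.0799 tilt 0.0009
-> (np.float64(0.6215461632709203), np.float64(-0.12053259339137344), 0.29) dp [ 1.6 -0.8  2.6] then spin 0
-> (np.float64(0.6215461632709203), np.float64(-0.12053259339137344), 0.216) dp [ 0.  0. 74.] then spin 0
```

View pics/w4.png

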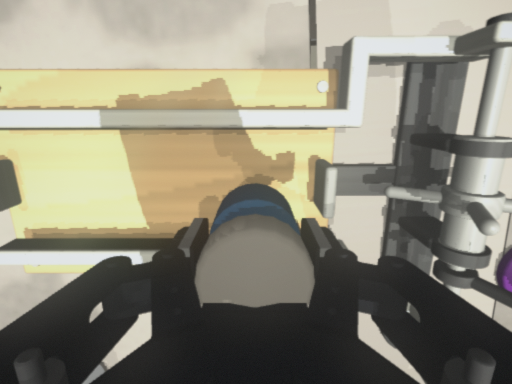

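The jar is held upright over the deck, with the right stop at (330,190) clear. Lowering and releasing.

Call:
arm_command:
  plan:
    - {"dp": [2,0,30],"spin": 0}
    - {"dp": [0,0,30],"spin": 0}
    - {"dp": [0,0,15],"spin": 0}
    - {"dp": [0,0,0],"spin": 0}
    - {"dp": [0,0,3],"spin": 0}

```text
clock: 10.5
position: [0.6225, -0.1199, 0.215]
ee_rot: [0.999, -0.039, 0.001, -0.0]
ft_force: [0.6, -0.3, -1.4]
grip_width: 0.597
grasp_force: 38.9
```

Call:
arm_command:
  plan:
    - {"dp": [0,0,0],"spin": 0}
    - {"dp": [0,0,0],"spin": 0}

```text
clock: 10.7
position: [0.6222, -0.1206, 0.2146]
ee_rot: [0.999, -0.039, 0.001, 0.0]
ft_force: [1.1, -0.2, -3.2]
grip_width: 0.593
grasp_force: 38.9
```

Call:
arm_command:
  plan:
    - {"dp": [0,0,1],"spin": 0}
    - {"dp": [0,0,0],"spin": 0}

```text
clock: 10.9
position: [0.6223, -0.1207, 0.2137]
ee_rot: [0.999, -0.039, 0.001, 0.0]
ft_force: [-1.8, -0.1, 4.6]
grip_width: 0.592
grasp_force: 39.5
```

Call:
arm_command:
  plan:
    - {"dp": [0,0,1],"spin": 0}
    - {"dp": [0,0,0],"spin": 0}

```text
clock: 11.1
position: [0.6223, -0.1206, 0.2136]
ee_rot: [0.999, -0.039, 0.001, 0.0]
ft_force: [-5.9, 0.1, 14.6]
grip_width: 0.595
grasp_force: 40.3
```

Contact with the deck. Release, lift, and head for jar 2 at (0.601, 0.380).

Call:
arm_command:
  plan:
    - {"dp": [0,0,0],"spin": 0}
    - {"dp": [0,0,0],"spin": 0}
    - {"dp": [0,0,0],"spin": 0}
    - {"dp": [0,0,-20],"spin": 0}
    - {"dp": [0,0,-40],"spin": 0}
  grip: -0.5

```text
clock: 11.6
position: [0.6208, -0.1208, 0.2691]
ee_rot: [0.999, -0.039, -0.003, -0.001]
ft_force: [1.2, -0.6, 1.0]
grip_width: 0.747
grasp_force: 0.0
```

Call:
arm_command:
  plan:
    - {"dp": [0,0,-40],"spin": 0}
    - {"dp": [0,0,-30],"spin": 0}
    - {"dp": [0,-45,0],"spin": 0}
    - {"dp": [0,-45,0],"spin": 0}
    - {"dp": [0,-45,0],"spin": 0}

```text
clock: 12.1
position: [0.6325, 0.0152, 0.3419]
ee_rot: [0.999, -0.04, 0.0, 0.0]
ft_force: [1.1, -0.1, -0.5]
grip_width: 0.751
grasp_force: 0.0
```

Call:
arm_command:
  plan:
    - {"dp": [0,-45,0],"spin": 0}
    - {"dp": [0,-45,0],"spin": 0}
    - {"dp": [-10,-45,0],"spin": 0}
    - {"dp": [-10,-45,0],"spin": 0}
    - {"dp": [-10,-45,0],"spin": 0}
  grip: -1

```text
clock: 12.6
position: [0.6198, 0.2423, 0.3415]
ee_rot: [0.999, -0.039, -0.0, 0.0]
ft_force: [1.7, -0.9, 0.0]
grip_width: 0.998
grasp_force: 0.0
```

Call:
arm_command:
  plan:
    - {"dp": [-10,-45,0],"spin": 0}
    - {"dp": [-20,0,0],"spin": 0}
    - {"dp": [0,0,0],"spin": 0}
    - {"dp": [0,0,0],"spin": 0}

```text
clock: 13.0
position: [0.5941, 0.2873, 0.3416]
ee_rot: [0.999, -0.039, 0.0, 0.0]
ft_force: [0.5, -0.4, -0.1]
grip_width: 1.001
grasp_force: 0.0
```

Run:
```python
from h import *
for n in ("wrist","top"):
    c=cam(n);im=viewer.camera(n)
    L=finder.find_in(n,"jar_a");print(n,[(np.round(d["position"],3).tolist(),round(d["score"],2),pix(c,d["position"]).tolist()) for d in L])
    if n=="wrist": cv2.imwrite("pics/w5.png",im)
x,y=.6015,.379
need((x,y,.345),(x,y,.2))
```

```text
wrist [([0.466, 0.388, 0.034], 0.83, [177.1, 290.1]), ([0.604, 0.38, 0.076], 0.8, [150.3, 186.1])]
top [([0.614, -0.116, 0.094], 0.63, [288.8, 163.2]), ([0.452, 0.397, 0.078], 0.54, [142.5, 210.5])]
at [0.5948 0.2865 0.3416] yaw -0.0804 tilt 0.0005
-> (0.6015, 0.379, 0.345) dp [ -0.7 -92.7  -3.4] then spin 0
-> (0.6015, 0.379, 0.2) dp [  0.   0. 145.] then spin 0
```

View pics/w5.png

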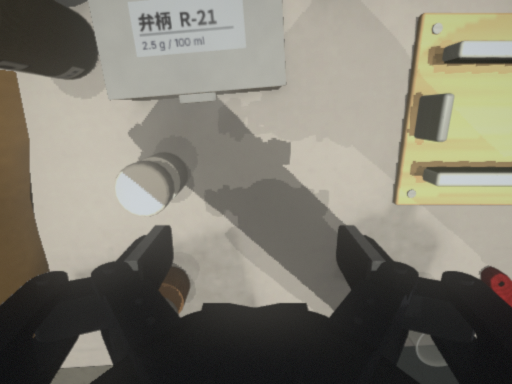

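The second lid is at (145,189), upright and clear of the grey box and the carton. Grasping it.

Call:
arm_command:
  plan:
    - {"dp": [0,-46,0],"spin": 0}
    - {"dp": [0,-47,0],"spin": 0}
    - {"dp": [0,0,20],"spin": 0}
    - {"dp": [0,0,30],"spin": 0}
    - {"dp": [0,0,0],"spin": 0}

```text
clock: 13.7
position: [0.6009, 0.3792, 0.2871]
ee_rot: [0.999, -0.039, -0.003, 0.002]
ft_force: [-0.0, -0.9, -0.4]
grip_width: 0.994
grasp_force: 0.0
```

Call:
arm_command:
  plan:
    - {"dp": [0,0,35],"spin": 0}
    - {"dp": [0,0,35],"spin": 0}
    - {"dp": [0,0,20],"spin": 0}
    - {"dp": [0,0,0],"spin": 0}

```text
clock: 14.1
position: [0.6012, 0.379, 0.1996]
ee_rot: [0.999, -0.04, -0.002, 0.001]
ft_force: [-0.8, -0.1, -0.2]
grip_width: 1.001
grasp_force: 0.0
```

Call:
arm_command:
  plan:
    - {"dp": [0,0,0],"spin": 0}
    - {"dp": [0,0,0],"spin": 0}
    - {"dp": [0,0,0],"spin": 0}
    - {"dp": [0,0,0],"spin": 0}
    - {"dp": [0,0,0],"spin": 0}
  grip: 1

```text
clock: 14.6
position: [0.6017, 0.3811, 0.2046]
ee_rot: [0.999, -0.039, 0.002, -0.001]
ft_force: [-0.6, -0.0, 6.6]
grip_width: 0.586
grasp_force: 35.7
```

Run:
```python
from h import *
p,_=tool(); x,y=cw(0,.093)
need((p[0],p[1],.30),(x,y,.30),(x,y,p[2]+.01))
```

```text
at [0.6017 0.3811 0.2046] yaw -0.0784 tilt 0.0038
-> (np.float64(0.6016827480962538), np.float64(0.38112572440481896), 0.3) dp [  0.    0.  -95.4] then spin 0
-> (np.float64(0.6278539258359617), np.float64(-0.038775562308884515), 0.3) dp [ 59.  416.6  -0. ] then spin 0
-> (np.float64(0.6278539258359617), np.float64(-0.038775562308884515), np.float64(0.21459646020141035)) dp [ 0.   0.  85.4] then spin 0
```

Call:
arm_command:
  plan:
    - {"dp": [0,0,-20],"spin": 0}
    - {"dp": [0,0,-40],"spin": 0}
    - {"dp": [0,0,-38],"spin": 0}
    - {"dp": [5,35,0],"spin": 0}
    - {"dp": [5,35,0],"spin": 0}

```text
clock: 15.1
position: [0.6052, 0.3105, 0.3024]
ee_rot: [0.999, -0.038, 0.002, -0.001]
ft_force: [0.7, -1.1, -2.5]
grip_width: 0.586
grasp_force: 37.2
```

Call:
arm_command:
  plan:
    - {"dp": [5,35,0],"spin": 0}
    - {"dp": [5,35,0],"spin": 0}
    - {"dp": [5,35,0],"spin": 0}
    - {"dp": [5,35,0],"spin": 0}
    - {"dp": [5,35,0],"spin": 0}

```text
clock: 15.6
position: [0.6168, 0.1321, 0.3009]
ee_rot: [0.999, -0.039, 0.001, 0.0]
ft_force: [0.8, -0.5, -2.2]
grip_width: 0.582
grasp_force: 37.3
```

Call:
arm_command:
  plan:
    - {"dp": [5,35,0],"spin": 0}
    - {"dp": [5,35,0],"spin": 0}
    - {"dp": [5,35,0],"spin": 0}
    - {"dp": [5,35,0],"spin": 0}
    - {"dp": [4,31,0],"spin": 0}

```text
clock: 16.1
position: [0.6274, -0.0409, 0.3009]
ee_rot: [0.999, -0.039, 0.001, 0.0]
ft_force: [0.9, 0.9, -2.3]
grip_width: 0.587
grasp_force: 37.3
```

Call:
arm_command:
  plan:
    - {"dp": [0,0,0],"spin": 0}
    - {"dp": [0,0,0],"spin": 0}

```text
clock: 16.3
position: [0.6274, -0.0396, 0.3005]
ee_rot: [0.999, -0.04, 0.0, 0.0]
ft_force: [0.2, 0.6, -1.9]
grip_width: 0.583
grasp_force: 37.3
```

Run:
```python
from h import *
o=manip.get_obs();print(o["ft_force"],o["grip_width"])
x,y=cw(0,.093)
need((x,y,.29),(x,y,.217))
```

```text
[ 0.16210759  0.60630301 -1.88249433] 0.5830434672284305
at [ 0.6274 -0.0396  0.3005] yaw -0.0799 tilt 0.001
-> (np.float64(0.6278539258359617), np.float64(-0.038775562308884515), 0.29) dp [ 0.4 -0.9 10.5] then spin 0
-> (np.float64(0.6278539258359617), np.float64(-0.038775562308884515), 0.217) dp [ 0.  0. 73.] then spin 0
```

Call:
arm_command:
  plan:
    - {"dp": [0,0,35],"spin": 0}
    - {"dp": [0,0,30],"spin": 0}
    - {"dp": [0,0,18],"spin": 0}
    - {"dp": [0,0,0],"spin": 0}
    - {"dp": [0,0,3],"spin": 0}

```text
clock: 16.8
position: [0.6279, -0.0379, 0.2148]
ee_rot: [0.999, -0.039, 0.001, -0.0]
ft_force: [0.5, 0.2, -1.9]
grip_width: 0.585
grasp_force: 38.1
```

Call:
arm_command:
  plan:
    - {"dp": [0,0,1],"spin": 0}
    - {"dp": [0,0,0],"spin": 0}

```text
clock: 17.0
position: [0.6276, -0.0387, 0.2134]
ee_rot: [0.999, -0.039, 0.0, 0.0]
ft_force: [0.3, -0.9, -1.2]
grip_width: 0.587
grasp_force: 38.1
```

Call:
arm_command:
  plan:
    - {"dp": [0,0,1],"spin": 0}
    - {"dp": [0,0,0],"spin": 0}

```text
clock: 17.2
position: [0.6276, -0.0386, 0.2133]
ee_rot: [0.999, -0.039, 0.001, 0.0]
ft_force: [-4.3, 0.0, 9.1]
grip_width: 0.581
grasp_force: 39.0
```

Call:
arm_command:
  plan:
    - {"dp": [0,0,1],"spin": 0}
    - {"dp": [0,0,0],"spin": 0}

```text
clock: 17.4
position: [0.6277, -0.0386, 0.2133]
ee_rot: [0.999, -0.039, 0.001, 0.0]
ft_force: [-7.9, -0.3, 16.9]
grip_width: 0.583
grasp_force: 39.6
```

Seated. Release and go to the third jar near (0.461, 0.397).

Call:
arm_command:
  plan:
    - {"dp": [0,0,0],"spin": 0}
    - {"dp": [0,0,0],"spin": 0}
    - {"dp": [0,0,0],"spin": 0}
    - {"dp": [0,0,-20],"spin": 0}
    - {"dp": [0,0,-40],"spin": 0}
  grip: -0.5

```text
clock: 17.9
position: [0.6263, -0.0391, 0.2683]
ee_rot: [0.999, -0.039, -0.003, -0.0]
ft_force: [0.3, 0.1, 0.3]
grip_width: 0.75
grasp_force: 0.0
```

Call:
arm_command:
  plan:
    - {"dp": [0,0,-40],"spin": 0}
    - {"dp": [0,0,-30],"spin": 0}
    - {"dp": [-18,-45,0],"spin": 0}
    - {"dp": [-18,-45,0],"spin": 0}
    - {"dp": [-18,-45,0],"spin": 0}

```text
clock: 18.4
position: [0.5834, 0.1013, 0.341]
ee_rot: [0.999, -0.04, 0.0, -0.0]
ft_force: [1.2, 0.8, -0.2]
grip_width: 0.749
grasp_force: 0.0
```

Call:
arm_command:
  plan:
    - {"dp": [-20,-45,0],"spin": 0}
    - {"dp": [-25,-45,0],"spin": 0}
    - {"dp": [-30,-40,0],"spin": 0}
    - {"dp": [-35,-40,0],"spin": 0}
    - {"dp": [-35,-40,0],"spin": 0}
  grip: -1

```text
clock: 18.9
position: [0.4589, 0.3157, 0.3408]
ee_rot: [0.999, -0.039, 0.0, -0.0]
ft_force: [1.4, 0.9, -0.3]
grip_width: 0.999
grasp_force: 0.0
```

Call:
arm_command:
  plan:
    - {"dp": [0,0,0],"spin": 0}
    - {"dp": [0,0,0],"spin": 0}

```text
clock: 19.1
position: [0.4596, 0.3152, 0.3408]
ee_rot: [0.999, -0.038, 0.0, 0.0]
ft_force: [0.7, -1.6, 0.8]
grip_width: 1.002
grasp_force: 0.0
```

Run:
```python
from h import *
for n in ("wrist","top","side"):
    c=cam(n);im=viewer.camera(n)
    L=finder.find_in(n,"jar_a");print(n,[(np.round(d["position"],3).tolist(),round(d["score"],2),pix(c,d["position"]).tolist()) for d in L])
    if n=="wrist": cv2.imwrite("pics/w6.png",im); print(pix(c,(.461,.397,.078)))
x,y=.461,.397
need((x,y,.345),(x,y,.2))
```

```text
wrist [([0.46, 0.402, 0.078], 0.7, [158.0, 195.1]), ([0.576, 0.092, 0.014], 0.56, [472.5, 42.0])]
[163.1 194.3]
top [([0.622, -0.039, 0.087], 0.64, [266.4, 161.3]), ([0.398, 0.109, 0.006], 0.64, [226.4, 225.1])]
side [([0.451, 0.415, 0.074], 0.68, [240.9, 275.8])]
at [0.4612 0.3132 0.3405] yaw -0.0804 tilt 0.0003
-> (0.461, 0.397, 0.345) dp [ -6.9 -83.5  -4.5] then spin 0
-> (0.461, 0.397, 0.2) dp [  0.   0. 145.] then spin 0
```

View pics/w6.png

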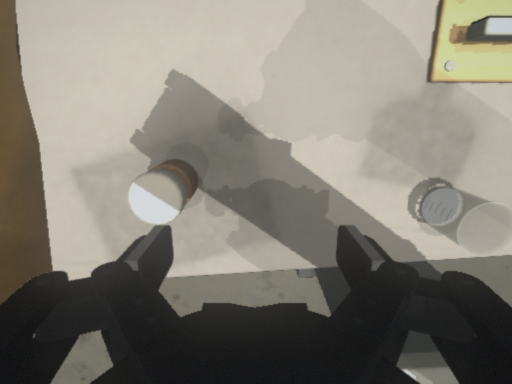

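The third jar's lid is at (157,196) and the beaker at (480,220) is well clear. Grasping it.

Call:
arm_command:
  plan:
    - {"dp": [-4,-43,0],"spin": 0}
    - {"dp": [-4,-43,0],"spin": 0}
    - {"dp": [0,0,20],"spin": 0}
    - {"dp": [0,0,30],"spin": 0}
    - {"dp": [0,0,0],"spin": 0}

```text
clock: 19.9
position: [0.4592, 0.3838, 0.2863]
ee_rot: [0.999, -0.039, -0.003, 0.002]
ft_force: [0.1, -0.7, 0.3]
grip_width: 1.001
grasp_force: 0.0
```

Call:
arm_command:
  plan:
    - {"dp": [0,0,35],"spin": 0}
    - {"dp": [0,0,35],"spin": 0}
    - {"dp": [0,0,20],"spin": 0}
    - {"dp": [0,0,0],"spin": 0}

```text
clock: 20.3
position: [0.4595, 0.3841, 0.1985]
ee_rot: [0.999, -0.04, -0.002, 0.001]
ft_force: [-0.6, -0.7, -0.5]
grip_width: 0.997
grasp_force: 0.0
```

Call:
arm_command:
  plan:
    - {"dp": [0,0,0],"spin": 0}
    - {"dp": [0,0,0],"spin": 0}
    - {"dp": [0,0,0],"spin": 0}
    - {"dp": [0,0,0],"spin": 0}
    - {"dp": [0,0,0],"spin": 0}
  grip: 1

```text
clock: 20.8
position: [0.4603, 0.3853, 0.2022]
ee_rot: [0.999, -0.04, 0.0, -0.001]
ft_force: [-1.4, -0.0, 8.0]
grip_width: 0.591
grasp_force: 35.4
```

Run:
```python
from h import *
p,_=tool(); x,y=cw(0,.093+.082)
need((p[0],p[1],.30),(x,y,.30),(x,y,p[2]+.01))
```

```text
at [0.4603 0.3853 0.2022] yaw -0.0791 tilt 0.0017
-> (np.float64(0.4603442948812306), np.float64(0.3853173853001066), 0.3) dp [  0.    0.  -97.8] then spin 0
-> (np.float64(0.6341616884010031), np.float64(0.042981468773604425), 0.3) dp [200.3 327.5  -0. ] then spin 0
-> (np.float64(0.6341616884010031), np.float64(0.042981468773604425), np.float64(0.21224195663330908)) dp [ 0.   0.  87.8] then spin 0
```

Call:
arm_command:
  plan:
    - {"dp": [0,0,-20],"spin": 0}
    - {"dp": [0,0,-40],"spin": 0}
    - {"dp": [0,0,-38],"spin": 0}
    - {"dp": [20,33,0],"spin": 0}
    - {"dp": [20,33,0],"spin": 0}

```text
clock: 21.3
position: [0.4946, 0.3158, 0.3001]
ee_rot: [0.999, -0.038, 0.0, -0.001]
ft_force: [1.2, -0.5, -3.9]
grip_width: 0.586
grasp_force: 37.9
```

Call:
arm_command:
  plan:
    - {"dp": [20,33,0],"spin": 0}
    - {"dp": [20,33,0],"spin": 0}
    - {"dp": [20,33,0],"spin": 0}
    - {"dp": [20,33,0],"spin": 0}
    - {"dp": [20,33,0],"spin": 0}

```text
clock: 21.8
position: [0.5816, 0.1416, 0.2985]
ee_rot: [0.999, -0.04, -0.001, 0.0]
ft_force: [0.4, 0.2, -2.1]
grip_width: 0.592
grasp_force: 37.8
```

Call:
arm_command:
  plan:
    - {"dp": [20,33,0],"spin": 0}
    - {"dp": [20,33,0],"spin": 0}
    - {"dp": [20,30,0],"spin": 0}
    - {"dp": [0,0,0],"spin": 0}
    - {"dp": [0,0,0],"spin": 0}

```text
clock: 22.3
position: [0.6335, 0.0419, 0.2979]
ee_rot: [0.999, -0.041, -0.001, 0.0]
ft_force: [-0.2, 0.5, -2.7]
grip_width: 0.592
grasp_force: 37.9
```

Run:
```python
from h import *
o=manip.get_obs();print(o["ft_force"],o["grip_width"])
x,y=cw(0,.093+.082)
need((x,y,.29),(x,y,.215))
n="top";c=cam(n);im=viewer.camera(n)
L=finder.find_in(n,"jar_a");print(n,[(np.round(d["position"],3).tolist(),round(d["score"],2)) for d in L])
```

```text
[-0.23416641  0.52604822 -2.7180038 ] 0.5919135098587543
at [0.6335 0.0419 0.2979] yaw -0.0811 tilt 0.0027
-> (np.float64(0.6341616884010031), np.float64(0.042981468773604425), 0.29) dp [ 0.6 -1.1  7.9] then spin 0
-> (np.float64(0.6341616884010031), np.float64(0.042981468773604425), 0.215) dp [ 0.  0. 75.] then spin 0
top [([0.613, -0.113, 0.092], 0.67), ([0.618, -0.04, 0.089], 0.5), ([0.368, -0.098, 0.013], 0.37)]
```

Call:
arm_command:
  plan:
    - {"dp": [0,0,35],"spin": 0}
    - {"dp": [0,0,30],"spin": 0}
    - {"dp": [0,0,16],"spin": 0}
    - {"dp": [0,0,0],"spin": 0}
    - {"dp": [0,0,3],"spin": 0}

```text
clock: 22.9
position: [0.6338, 0.0438, 0.2151]
ee_rot: [0.999, -0.039, -0.0, -0.0]
ft_force: [0.8, 0.2, -1.4]
grip_width: 0.594
grasp_force: 37.9
```

Call:
arm_command:
  plan:
    - {"dp": [0,0,1],"spin": 0}
    - {"dp": [0,0,0],"spin": 0}

```text
clock: 23.1
position: [0.6337, 0.0432, 0.2138]
ee_rot: [0.999, -0.039, -0.0, 0.0]
ft_force: [0.4, 1.0, -2.3]
grip_width: 0.593
grasp_force: 37.9
```

Call:
arm_command:
  plan:
    - {"dp": [0,0,1],"spin": 0}
    - {"dp": [0,0,0],"spin": 0}

```text
clock: 23.3
position: [0.6336, 0.0431, 0.2124]
ee_rot: [0.999, -0.039, -0.001, 0.0]
ft_force: [-0.6, 0.5, 0.9]
grip_width: 0.591
grasp_force: 38.1
```

Call:
arm_command:
  plan:
    - {"dp": [0,0,1],"spin": 0}
    - {"dp": [0,0,0],"spin": 0}

```text
clock: 23.5
position: [0.6337, 0.0431, 0.2123]
ee_rot: [0.999, -0.039, -0.0, 0.0]
ft_force: [-4.1, -0.5, 10.0]
grip_width: 0.593
grasp_force: 39.1
```

Call:
arm_command:
  plan:
    - {"dp": [0,0,0],"spin": 0}
    - {"dp": [0,0,0],"spin": 0}
    - {"dp": [0,0,0],"spin": 0}
    - {"dp": [0,0,-20],"spin": 0}
    - {"dp": [0,0,-40],"spin": 0}
  grip: -0.5

```text
clock: 24.0
position: [0.6323, 0.0429, 0.268]
ee_rot: [0.999, -0.039, -0.004, 0.001]
ft_force: [0.6, 0.3, 1.0]
grip_width: 0.747
grasp_force: 0.0
```

Call:
arm_command:
  plan:
    - {"dp": [0,0,-45],"spin": 0}
    - {"dp": [0,0,-45],"spin": 0}
    - {"dp": [-20,40,-20],"spin": 0}
    - {"dp": [-20,40,0],"spin": 0}
    - {"dp": [-20,40,0],"spin": 0}

```text
clock: 24.5
position: [0.5636, -0.0728, 0.3816]
ee_rot: [0.999, -0.039, -0.0, 0.0]
ft_force: [1.0, -0.3, 1.2]
grip_width: 0.75
grasp_force: 0.0
```

Call:
arm_command:
  plan:
    - {"dp": [-20,40,0],"spin": 0}
    - {"dp": [-20,40,0],"spin": 0}
    - {"dp": [0,20,0],"spin": 0}
    - {"dp": [0,0,0],"spin": 0}
    - {"dp": [0,0,0],"spin": 0}
  grip: 1

```text
clock: 25.0
position: [0.5168, -0.1681, 0.381]
ee_rot: [0.999, -0.04, -0.001, 0.0]
ft_force: [-0.1, -0.1, -0.4]
grip_width: 0.005
grasp_force: 0.0
```

Run:
```python
from h import *
c=cam("wrist");im=viewer.camera("wrist");cv2.imwrite("pics/w7.png",im)
need()
L=finder.find_in("wrist","jar_a");
for d in L: w=np.array(d["position"]); print(w.round(3),round(d["score"],2),pix(c,w),"rowframe",(RC.T@(w[:2]-ORG)-[0,.093]).round(4))
T=cw(0,-.15)
for th in (0,.2,.4): print(th,[pix(c,(*(cw(0,-.15+.058*np.sin(th+k*np.pi/2))),.07+.058*np.cos(th+k*np.pi/2))).tolist() for k in(-1,0,1)])
```

```text
at [ 0.517  -0.1673  0.3809] yaw -0.0777 tilt 0.0022
[ 0.622 -0.049  0.087] 0.85 [114.4  76.4] rowframe [-0.0047 -0.0107]
[ 0.615 -0.12   0.087] 0.85 [193.9  78.3] rowframe [-0.0063 -0.0823]
[0.622 0.03  0.085] 0.67 [30.5 84.5] rowframe [-0.0113  0.068 ]
0 [[426.5, 73.1], [396.2, 62.9], [305.0, 73.2]]
0.2 [[432.9, 71.4], [380.1, 63.2], [304.1, 74.7]]
0.4 [[437.0, 69.7], [363.7, 63.9], [305.5, 76.1]]
```

View pics/w7.png

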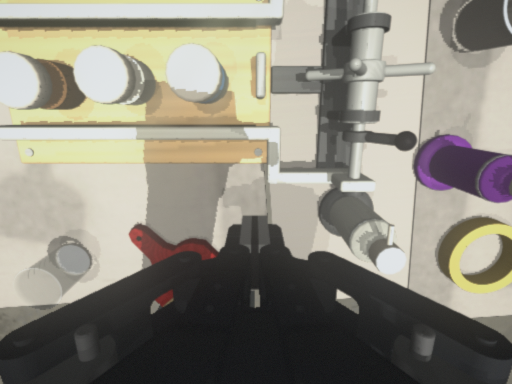

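All three jars stand in the row: lids at (22,80), (105,75) and (195,73). The upper spoke tip is at (356,67), so it leans about 0.3–0.5 towards the jars. Next is the turnbuckle: come down just behind this spoke and push.

Run:
```python
from h import *
a=cw(0,-.172);b=cw(0,-.125);c=cw(0,-.208)
need((*a,.381,-.077),(*a,.323),(*a,.275),(*b,.275),(*b,.323),(*c,.323),(*c,.267))
```

```text
at [ 0.5172 -0.1669  0.3809] yaw -0.0768 tilt 0.0023
-> (np.float64(0.607469083400157), np.float64(-0.3029903578803426), 0.381, -0.077) dp [ 1.005e+02  1.288e+02 -1.000e-01] then spin 0.0
-> (np.float64(0.607469083400157), np.float64(-0.3029903578803426), 0.323) dp [ 0.  0. 58.] then spin 0
-> (np.float64(0.607469083400157), np.float64(-0.3029903578803426), 0.275) dp [ 0.  0. 48.] then spin 0
-> (np.float64(0.6110845082849978), np.float64(-0.2561296205525746), 0.275) dp [ -0. -47.  -0.] then spin 0
-> (np.float64(0.6110845082849978), np.float64(-0.2561296205525746), 0.323) dp [  0.   0. -48.] then spin 0
-> (np.float64(0.6046998217862364), np.float64(-0.33888368859948415), 0.323) dp [-0. 83. -0.] then spin 0
-> (np.float64(0.6046998217862364), np.float64(-0.33888368859948415), 0.267) dp [ 0.  0. 56.] then spin 0
```

Call:
arm_command:
  plan:
    - {"dp": [25,32,0],"spin": 0}
    - {"dp": [25,32,0],"spin": 0}
    - {"dp": [25,32,0],"spin": 0}
    - {"dp": [25,32,0],"spin": 0}
    - {"dp": [0,0,0],"spin": 0}

```text
clock: 25.6
position: [0.6077, -0.3069, 0.3785]
ee_rot: [0.999, -0.041, -0.002, 0.001]
ft_force: [-0.5, -0.6, -0.9]
grip_width: 0.003
grasp_force: 0.0
```

Call:
arm_command:
  plan:
    - {"dp": [0,0,30],"spin": 0}
    - {"dp": [0,0,28],"spin": 0}
    - {"dp": [0,0,20],"spin": 0}
    - {"dp": [0,0,20],"spin": 0}
    - {"dp": [0,0,0],"spin": 0}

```text
clock: 26.1
position: [0.6059, -0.3017, 0.2795]
ee_rot: [0.999, -0.038, -0.004, -0.001]
ft_force: [-0.7, -0.3, -1.4]
grip_width: -0.002
grasp_force: 0.0
```

Call:
arm_command:
  plan:
    - {"dp": [0,-8,2],"spin": 0}
    - {"dp": [0,-8,2],"spin": 0}
    - {"dp": [0,-8,2],"spin": 0}
    - {"dp": [0,0,0],"spin": 0}

```text
clock: 26.5
position: [0.6086, -0.2776, 0.2774]
ee_rot: [0.999, -0.038, -0.001, -0.0]
ft_force: [0.3, 0.2, 1.1]
grip_width: 0.004
grasp_force: 0.0
```

Call:
arm_command:
  plan:
    - {"dp": [0,-8,2],"spin": 0}
    - {"dp": [0,-8,2],"spin": 0}
    - {"dp": [0,-8,0],"spin": 0}
    - {"dp": [0,0,0],"spin": 0}

```text
clock: 26.9
position: [0.61, -0.2549, 0.2729]
ee_rot: [0.999, -0.039, -0.001, 0.0]
ft_force: [-0.4, -1.6, 1.6]
grip_width: 0.0
grasp_force: 0.9
```

Run:
```python
from h import *
p,_=tool(); print((RC.T@(p[:2]-ORG)-[0,-.15]).round(4),p[2]-.173)
c=cam("top");im=viewer.camera("top");cr=im[125:210,270:360];cv2.imwrite("pics/crop2.png",cv2.resize(cr,None,fx=6,fy=6,interpolation=cv2.INTER_CUBIC))
```

```text
[-0.0012  0.0261] 0.09994692807179612
```

Call:
arm_command:
  plan:
    - {"dp": [0,-4,2],"spin": 0}
    - {"dp": [0,-4,2],"spin": 0}
    - {"dp": [0,0,0],"spin": 0}

```text
clock: 27.25
position: [0.6106, -0.2473, 0.2685]
ee_rot: [0.999, -0.039, -0.001, 0.0]
ft_force: [0.3, -2.2, 0.4]
grip_width: -0.001
grasp_force: 1.0
```

Call:
arm_command:
  plan:
    - {"dp": [0,0,-25],"spin": 0}
    - {"dp": [0,0,-30],"spin": 0}
    - {"dp": [-25,40,-30],"spin": 0}
    - {"dp": [-25,40,-10],"spin": 0}
    - {"dp": [-25,0,0],"spin": 0}

```text
clock: 27.75
position: [0.5303, -0.323, 0.3624]
ee_rot: [0.999, -0.043, -0.0, 0.002]
ft_force: [-0.1, 0.2, -0.2]
grip_width: 0.002
grasp_force: 0.0
```

Call:
arm_command:
  plan:
    - {"dp": [-25,0,0],"spin": 0}
    - {"dp": [0,0,0],"spin": 0}
    - {"dp": [0,0,0],"spin": 0}

```text
clock: 28.05
position: [0.5078, -0.3152, 0.361]
ee_rot: [0.999, -0.039, -0.001, -0.0]
ft_force: [-0.5, -0.3, 0.0]
grip_width: 0.003
grasp_force: 0.0
```

Run:
```python
from h import *
c=cam("wrist");im=viewer.camera("wrist")
x=pix(c,(*cw(0,-.15),.08)).round().astype(int);print(x); u,v=max(x[0]-95,0),max(x[1]-70,0)
cr=im[v:v+150,u:u+200];cv2.imwrite("pics/crop3.png",cv2.resize(cr,None,fx=4,fy=4,interpolation=cv2.INTER_CUBIC)); print(u,v)
for th in (0,.4,.8,1.,1.2,1.5): print(th,[((pix(c,(*(cw(0,-.15+.058*np.sin(th+k*np.pi/2))),.07+.058*np.cos(th+k*np.pi/2)))-[u,v])*4).tolist() for k in(-1,0,1)])
need()
```

```text
[206  72]
111 2
0 [[650.4000000000001, 284.8], [333.20000000000005, 240.0], [127.20000000000005, 284.8]]
0.4 [[635.5999999999999, 270.0], [209.20000000000005, 244.4], [183.20000000000005, 297.2]]
0.8 [[570.8, 255.2], [129.60000000000002, 256.0], [258.79999999999995, 306.0]]
1.0 [[519.6, 248.8], [110.79999999999995, 263.2], [300.79999999999995, 309.2]]
1.2 [[458.79999999999995, 243.6], [106.0, 271.2], [343.6, 311.2]]
1.5 [[357.6, 240.0], [120.39999999999998, 282.4], [408.4, 312.8]]
at [ 0.5083 -0.3151  0.3608] yaw -0.0777 tilt 0.0018
```

View pics/crop3.png

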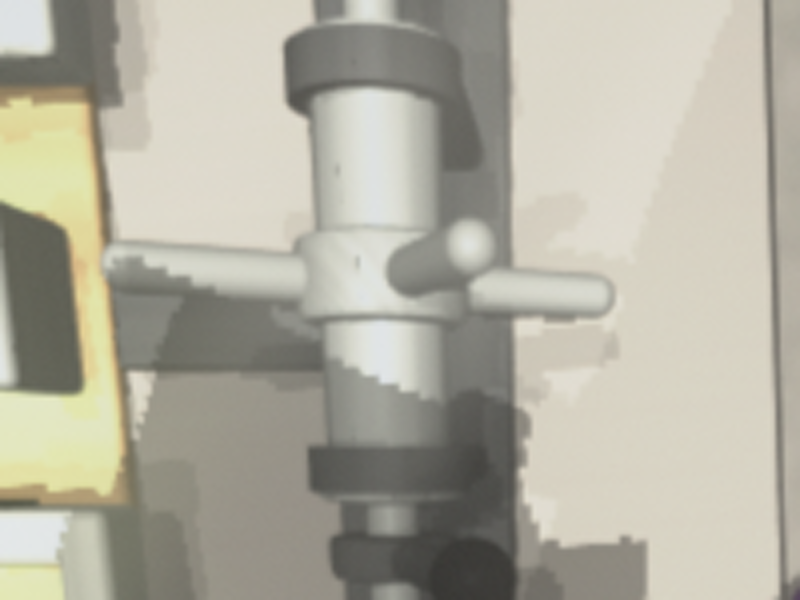

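Tips are at (115,262), (470,247) and (605,293), which puts the turn at about 1.15 with the next spoke at lean about −0.42. The push works, so I'll now do regular strokes.

Run:
```python
from h import *
a=cw(0,-.205)
need((*a,.361,-.077),(*a,.320),(*a,.268),(*cw(0,-.118),.268))
```

```text
at [ 0.5083 -0.3151  0.3608] yaw -0.0777 tilt 0.0018
-> (np.float64(0.6049305935873964), np.float64(-0.33589257770622233), 0.361, -0.077) dp [97.9 13.3 -0.2] then spin -0.001
-> (np.float64(0.6049305935873964), np.float64(-0.33589257770622233), 0.32) dp [ 0.  0. 41.] then spin 0
-> (np.float64(0.6049305935873964), np.float64(-0.33589257770622233), 0.268) dp [ 0.  0. 52.] then spin 0
-> (np.float64(0.611622975821038), np.float64(-0.24915036180163042), 0.268) dp [  0. -87.  -0.] then spin 0
```

Call:
arm_command:
  plan:
    - {"dp": [33,4,0],"spin": 0}
    - {"dp": [33,5,0],"spin": 0}
    - {"dp": [32,4,0],"spin": 0}
    - {"dp": [0,0,20],"spin": 0}
    - {"dp": [0,0,20],"spin": 0}

```text
clock: 28.6
position: [0.6064, -0.3354, 0.3194]
ee_rot: [0.999, -0.038, -0.001, -0.0]
ft_force: [-0.4, -0.5, -0.0]
grip_width: 0.001
grasp_force: 0.0
```

Call:
arm_command:
  plan:
    - {"dp": [0,0,0],"spin": 0}
    - {"dp": [0,0,26],"spin": 0}
    - {"dp": [0,0,26],"spin": 0}
    - {"dp": [0,0,0],"spin": 0}
    - {"dp": [0,0,0],"spin": 0}

```text
clock: 29.1
position: [0.6047, -0.3363, 0.2697]
ee_rot: [0.999, -0.039, -0.001, 0.0]
ft_force: [-0.0, -0.5, -0.4]
grip_width: -0.001
grasp_force: 0.0
```

Call:
arm_command:
  plan:
    - {"dp": [0,-17,0],"spin": 0}
    - {"dp": [0,-17,0],"spin": 0}
    - {"dp": [0,-17,0],"spin": 0}
    - {"dp": [0,-17,0],"spin": 0}
    - {"dp": [0,-17,0],"spin": 0}

```text
clock: 29.6
position: [0.611, -0.251, 0.2704]
ee_rot: [0.999, -0.039, 0.0, 0.001]
ft_force: [-0.4, -5.2, 1.8]
grip_width: -0.0
grasp_force: 2.0
```

Call:
arm_command:
  plan:
    - {"dp": [0,0,0],"spin": 0}
    - {"dp": [0,0,0],"spin": 0}

```text
clock: 29.8
position: [0.6113, -0.2504, 0.2696]
ee_rot: [0.999, -0.038, -0.0, 0.0]
ft_force: [-1.2, -0.3, -0.2]
grip_width: -0.003
grasp_force: 0.0
```

```bash
cat >> h.py <<'E'
def loc():
    p,R=tool(); o=manip.get_obs(); print("local",(1000*(RC.T@(p[:2]-ORG)-[0,-.15])).round(1),"tip",round(1000*(p[2]-.173),1),"yaw",round(np.arctan2(R[1,0],R[0,0]),3),"F",np.round(o["ft_force"],1),"t",o["clock"])
E
python3 -c "
from h import *
loc()"
```

```text
local [-0.2 30.7] tip 96.6 yaw -0.077 F [-1.2 -0.3 -0.2] t 29.8
```

Call:
arm_command:
  plan:
    - {"dp": [0,0,-26],"spin": 0}
    - {"dp": [0,0,-26],"spin": 0}
    - {"dp": [0,0,0],"spin": 0}
    - {"dp": [0,43,0],"spin": 0}
    - {"dp": [0,42,0],"spin": 0}

```text
clock: 30.3
position: [0.6046, -0.3365, 0.3208]
ee_rot: [0.999, -0.038, -0.001, -0.0]
ft_force: [0.2, -0.8, -0.5]
grip_width: -0.003
grasp_force: 0.0
```

Call:
arm_command:
  plan:
    - {"dp": [0,0,0],"spin": 0}
    - {"dp": [0,0,26],"spin": 0}
    - {"dp": [0,0,27],"spin": 0}
    - {"dp": [0,0,0],"spin": 0}
    - {"dp": [0,0,0],"spin": 0}

```text
clock: 30.8
position: [0.604, -0.3366, 0.2676]
ee_rot: [0.999, -0.04, -0.002, -0.0]
ft_force: [0.3, 0.3, 0.4]
grip_width: 0.005
grasp_force: 0.0
```

Call:
arm_command:
  plan:
    - {"dp": [0,-17,0],"spin": 0}
    - {"dp": [0,-17,0],"spin": 0}
    - {"dp": [0,-17,0],"spin": 0}
    - {"dp": [0,-17,0],"spin": 0}
    - {"dp": [0,-17,0],"spin": 0}

```text
clock: 31.3
position: [0.611, -0.2514, 0.2697]
ee_rot: [0.999, -0.04, 0.0, 0.002]
ft_force: [-0.8, -4.7, 2.8]
grip_width: 0.001
grasp_force: 2.0
```

Call:
arm_command:
  plan:
    - {"dp": [0,0,0],"spin": 0}
    - {"dp": [0,0,0],"spin": 0}

```text
clock: 31.5
position: [0.6113, -0.2507, 0.2688]
ee_rot: [0.999, -0.039, -0.0, 0.0]
ft_force: [0.1, -0.1, 0.4]
grip_width: -0.005
grasp_force: 0.0
```

```bash
python3 -c "
from h import *
loc()"
```

```text
local [-0.2 30.5] tip 95.8 yaw -0.077 F [ 0.1 -0.1  0.4] t 31.5
```

Stable and repeatable (turn about 4.2). Two more strokes.

Call:
arm_command:
  plan:
    - {"dp": [0,0,-26],"spin": 0}
    - {"dp": [0,0,-26],"spin": 0}
    - {"dp": [0,0,0],"spin": 0}
    - {"dp": [0,43,0],"spin": 0}
    - {"dp": [0,42,0],"spin": 0}

```text
clock: 32.0
position: [0.6045, -0.3366, 0.3199]
ee_rot: [0.999, -0.038, -0.001, 0.0]
ft_force: [0.6, 1.1, -1.0]
grip_width: 0.001
grasp_force: 0.0
```

Call:
arm_command:
  plan:
    - {"dp": [0,0,0],"spin": 0}
    - {"dp": [0,0,26],"spin": 0}
    - {"dp": [0,0,26],"spin": 0}
    - {"dp": [0,0,0],"spin": 0}
    - {"dp": [0,0,0],"spin": 0}

```text
clock: 32.5
position: [0.604, -0.3367, 0.2677]
ee_rot: [0.999, -0.04, -0.002, -0.0]
ft_force: [-0.1, 0.1, 0.7]
grip_width: -0.002
grasp_force: 0.0
```

Call:
arm_command:
  plan:
    - {"dp": [0,-17,0],"spin": 0}
    - {"dp": [0,-17,0],"spin": 0}
    - {"dp": [0,-17,0],"spin": 0}
    - {"dp": [0,-17,0],"spin": 0}
    - {"dp": [0,-17,0],"spin": 0}

```text
clock: 33.0
position: [0.611, -0.2514, 0.2697]
ee_rot: [0.999, -0.04, 0.0, 0.002]
ft_force: [0.9, -4.0, 1.7]
grip_width: 0.002
grasp_force: 2.0
```

Call:
arm_command:
  plan:
    - {"dp": [0,0,0],"spin": 0}
    - {"dp": [0,0,-26],"spin": 0}
    - {"dp": [0,0,-26],"spin": 0}
    - {"dp": [0,43,0],"spin": 0}
    - {"dp": [0,42,0],"spin": 0}

```text
clock: 33.5
position: [0.6052, -0.3358, 0.3221]
ee_rot: [0.999, -0.038, 0.001, 0.0]
ft_force: [0.9, -1.9, -0.4]
grip_width: 0.001
grasp_force: 0.0
```

Call:
arm_command:
  plan:
    - {"dp": [0,0,0],"spin": 0}
    - {"dp": [0,0,26],"spin": 0}
    - {"dp": [0,0,26],"spin": 0}
    - {"dp": [0,0,0],"spin": 0}
    - {"dp": [0,0,0],"spin": 0}

```text
clock: 34.0
position: [0.6043, -0.3362, 0.2684]
ee_rot: [0.999, -0.039, -0.001, 0.0]
ft_force: [0.7, -0.1, 0.5]
grip_width: 0.001
grasp_force: 0.0
```

Call:
arm_command:
  plan:
    - {"dp": [0,-17,0],"spin": 0}
    - {"dp": [0,-17,0],"spin": 0}
    - {"dp": [0,-17,0],"spin": 0}
    - {"dp": [0,-17,0],"spin": 0}
    - {"dp": [0,-17,0],"spin": 0}

```text
clock: 34.5
position: [0.611, -0.2513, 0.2697]
ee_rot: [0.999, -0.04, 0.0, 0.002]
ft_force: [-0.1, -5.0, 2.1]
grip_width: -0.001
grasp_force: 2.0
```

Call:
arm_command:
  plan:
    - {"dp": [0,0,0],"spin": 0}
    - {"dp": [0,0,0],"spin": 0}

```text
clock: 34.7
position: [0.6113, -0.2506, 0.2688]
ee_rot: [0.999, -0.039, -0.0, 0.0]
ft_force: [0.1, 0.4, -0.1]
grip_width: 0.001
grasp_force: 0.0
```

```bash
python3 -c "
from h import *
loc()"
```

```text
local [-0.2 30.5] tip 95.8 yaw -0.077 F [ 0.1  0.4 -0.1] t 34.7
```

Turn should now be about 7.4. Quick numeric check on the bars and jars from the top camera.

Run:
```python
from h import *
im={}
for n in ("top","side"):
    c=cam(n);im=viewer.camera(n)
    for t in ("jar_a","bar_front","bar_back"):
        for d in finder.find_in(n,t): w=np.array(d["position"]); print(n,t,w.round(3),round(d["score"],2),"row",(1000*(RC.T@(w[:2]-ORG)-[0,.093])).round(0))
```

```text
top jar_a [ 0.62 -0.04  0.09] 0.7 row [-7. -2.]
top jar_a [ 0.615 -0.113  0.092] 0.65 row [ -7. -75.]
top jar_a [0.622 0.042 0.084] 0.47 row [-12.  80.]
top bar_front [ 0.578 -0.081  0.054] 0.76 row [-47. -46.]
top bar_front [ 0.621 -0.056  0.007] 0.38 row [ -5. -18.]
top bar_back [ 0.672 -0.103  0.05 ] 0.96 row [ 49. -60.]
side jar_a [0.623 0.062 0.047] 0.66 row [-13. 100.]
side jar_a [ 0.611 -0.104  0.082] 0.6 row [-12. -66.]
side jar_a [ 0.614 -0.026  0.08 ] 0.56 row [-15.  12.]
side jar_a [ 0.567 -0.131  0.05 ] 0.36 row [-53. -97.]
side bar_front [ 0.567 -0.129  0.049] 0.62 row [-54. -94.]
side bar_back [ 0.68  -0.163  0.05 ] 0.82 row [  61. -120.]
```

Call:
arm_command:
  plan:
    - {"dp": [0,0,-26],"spin": 0}
    - {"dp": [0,0,-26],"spin": 0}
    - {"dp": [0,0,0],"spin": 0}
    - {"dp": [0,43,0],"spin": 0}
    - {"dp": [0,42,0],"spin": 0}

```text
clock: 35.6
position: [0.6046, -0.3363, 0.3196]
ee_rot: [0.999, -0.038, -0.001, -0.0]
ft_force: [-0.5, -0.9, -0.2]
grip_width: -0.0
grasp_force: 0.0
```

Call:
arm_command:
  plan:
    - {"dp": [0,0,0],"spin": 0}
    - {"dp": [0,0,26],"spin": 0}
    - {"dp": [0,0,26],"spin": 0}
    - {"dp": [0,0,0],"spin": 0}
    - {"dp": [0,0,0],"spin": 0}

```text
clock: 36.1
position: [0.604, -0.3365, 0.2675]
ee_rot: [0.999, -0.039, -0.002, -0.0]
ft_force: [0.4, 0.3, 0.2]
grip_width: 0.002
grasp_force: 0.0
```

Call:
arm_command:
  plan:
    - {"dp": [0,-17,0],"spin": 0}
    - {"dp": [0,-17,0],"spin": 0}
    - {"dp": [0,-17,0],"spin": 0}
    - {"dp": [0,-17,0],"spin": 0}
    - {"dp": [0,-17,0],"spin": 0}

```text
clock: 36.6
position: [0.611, -0.2514, 0.2697]
ee_rot: [0.999, -0.04, 0.0, 0.002]
ft_force: [0.2, -4.3, 2.5]
grip_width: 0.001
grasp_force: 2.0
```

Call:
arm_command:
  plan:
    - {"dp": [0,0,0],"spin": 0}
    - {"dp": [0,0,-26],"spin": 0}
    - {"dp": [0,0,-26],"spin": 0}
    - {"dp": [0,43,0],"spin": 0}
    - {"dp": [0,42,0],"spin": 0}

```text
clock: 37.1
position: [0.6052, -0.3358, 0.3221]
ee_rot: [0.999, -0.038, 0.001, 0.0]
ft_force: [-0.2, -1.0, -0.3]
grip_width: 0.004
grasp_force: 0.0
```

Call:
arm_command:
  plan:
    - {"dp": [0,0,0],"spin": 0}
    - {"dp": [0,0,26],"spin": 0}
    - {"dp": [0,0,26],"spin": 0}
    - {"dp": [0,0,0],"spin": 0}
    - {"dp": [0,0,0],"spin": 0}

```text
clock: 37.6
position: [0.6044, -0.3362, 0.2684]
ee_rot: [0.999, -0.039, -0.001, 0.0]
ft_force: [0.6, -0.3, 0.3]
grip_width: -0.003
grasp_force: 0.0
```

Call:
arm_command:
  plan:
    - {"dp": [0,-17,0],"spin": 0}
    - {"dp": [0,-17,0],"spin": 0}
    - {"dp": [0,-17,0],"spin": 0}
    - {"dp": [0,-17,0],"spin": 0}
    - {"dp": [0,-17,0],"spin": 0}

```text
clock: 38.1
position: [0.611, -0.2513, 0.2698]
ee_rot: [0.999, -0.04, 0.0, 0.002]
ft_force: [-0.5, -5.2, 2.1]
grip_width: -0.001
grasp_force: 2.1
```

Call:
arm_command:
  plan:
    - {"dp": [0,0,0],"spin": 0}
    - {"dp": [0,0,-26],"spin": 0}
    - {"dp": [0,0,-26],"spin": 0}
    - {"dp": [0,43,0],"spin": 0}
    - {"dp": [0,42,0],"spin": 0}

```text
clock: 38.6
position: [0.6052, -0.3358, 0.3221]
ee_rot: [0.999, -0.037, 0.001, 0.0]
ft_force: [0.2, -1.4, -1.3]
grip_width: 0.003
grasp_force: 0.0
```

Call:
arm_command:
  plan:
    - {"dp": [0,0,0],"spin": 0}
    - {"dp": [0,0,26],"spin": 0}
    - {"dp": [0,0,26],"spin": 0}
    - {"dp": [0,0,0],"spin": 0}
    - {"dp": [0,0,0],"spin": 0}

```text
clock: 39.1
position: [0.6043, -0.3362, 0.2685]
ee_rot: [0.999, -0.039, -0.001, 0.0]
ft_force: [-0.2, -0.0, 0.5]
grip_width: -0.002
grasp_force: 0.0
```

Call:
arm_command:
  plan:
    - {"dp": [0,-12,0],"spin": 0}
    - {"dp": [0,-12,0],"spin": 0}
    - {"dp": [0,-12,0],"spin": 0}
    - {"dp": [0,-12,0],"spin": 0}
    - {"dp": [0,0,0],"spin": 0}

```text
clock: 39.6
position: [0.6087, -0.2861, 0.2687]
ee_rot: [0.999, -0.038, -0.0, -0.0]
ft_force: [1.0, -0.4, 0.1]
grip_width: 0.001
grasp_force: 0.1
```

Call:
arm_command:
  plan:
    - {"dp": [0,-12,0],"spin": 0}
    - {"dp": [0,-8,0],"spin": 0}
    - {"dp": [0,0,0],"spin": 0}

```text
clock: 39.9
position: [0.6095, -0.2679, 0.2677]
ee_rot: [0.999, -0.039, -0.001, 0.0]
ft_force: [-0.6, -1.9, 0.7]
grip_width: 0.001
grasp_force: 1.3
```

Still turning freely (turn about 11.9). I'll finish this stroke gently, then the last one.

Call:
arm_command:
  plan:
    - {"dp": [0,-6,0],"spin": 0}
    - {"dp": [0,-6,0],"spin": 0}
    - {"dp": [0,-5,0],"spin": 0}
    - {"dp": [0,0,0],"spin": 0}

```text
clock: 40.3
position: [0.611, -0.2511, 0.2677]
ee_rot: [0.999, -0.039, -0.001, -0.0]
ft_force: [-0.5, -2.0, 1.9]
grip_width: 0.0
grasp_force: 1.4
```

Call:
arm_command:
  plan:
    - {"dp": [0,0,-26],"spin": 0}
    - {"dp": [0,0,-26],"spin": 0}
    - {"dp": [0,0,0],"spin": 0}
    - {"dp": [0,43,0],"spin": 0}
    - {"dp": [0,42,0],"spin": 0}

```text
clock: 40.8
position: [0.6049, -0.3355, 0.3193]
ee_rot: [0.999, -0.037, -0.001, -0.001]
ft_force: [-0.3, -1.2, -0.2]
grip_width: -0.001
grasp_force: 0.0
```

Call:
arm_command:
  plan:
    - {"dp": [0,0,0],"spin": 0}
    - {"dp": [0,0,26],"spin": 0}
    - {"dp": [0,0,26],"spin": 0}
    - {"dp": [0,0,0],"spin": 0}
    - {"dp": [0,0,0],"spin": 0}

```text
clock: 41.3
position: [0.6042, -0.336, 0.2674]
ee_rot: [0.999, -0.039, -0.002, -0.0]
ft_force: [0.1, -0.2, 0.5]
grip_width: 0.001
grasp_force: 0.0
```

Call:
arm_command:
  plan:
    - {"dp": [0,-10,0],"spin": 0}
    - {"dp": [0,-10,0],"spin": 0}
    - {"dp": [0,-5,0],"spin": 0}
    - {"dp": [0,0,0],"spin": 0}

```text
clock: 41.7
position: [0.6067, -0.3105, 0.269]
ee_rot: [0.999, -0.039, -0.0, 0.0]
ft_force: [0.9, -1.1, 0.7]
grip_width: -0.001
grasp_force: 0.4
```

```bash
python3 -c "
from h import *
loc()"
```

```text
local [ -0.2 -29.6] tip 96.0 yaw -0.077 F [ 0.9 -1.1  0.7] t 41.7
```

Call:
arm_command:
  plan:
    - {"dp": [0,-4,0],"spin": 0}
    - {"dp": [0,-4,0],"spin": 0}
    - {"dp": [0,-3,0],"spin": 0}
    - {"dp": [0,0,0],"spin": 0}

```text
clock: 42.1
position: [0.607, -0.2999, 0.2675]
ee_rot: [0.999, -0.039, -0.001, -0.0]
ft_force: [-0.3, -1.4, 0.7]
grip_width: 0.003
grasp_force: 0.6
```

Call:
arm_command:
  plan:
    - {"dp": [0,-3,0],"spin": 0}
    - {"dp": [0,-2,0],"spin": 0}
    - {"dp": [0,0,0],"spin": 0}

```text
clock: 42.4
position: [0.6069, -0.2979, 0.2676]
ee_rot: [0.999, -0.04, -0.001, 0.002]
ft_force: [1.8, -10.9, -2.3]
grip_width: 0.003
grasp_force: 5.4
```

Call:
arm_command:
  plan:
    - {"dp": [0,-2,0],"spin": 0}
    - {"dp": [0,0,0],"spin": 0}

```text
clock: 42.6
position: [0.6067, -0.2974, 0.2676]
ee_rot: [0.999, -0.041, -0.0, 0.003]
ft_force: [4.4, -16.5, -3.2]
grip_width: -0.002
grasp_force: 7.9
```

Hard stop reached: the force rises while the finger stays put. Back off, look, and check.

Call:
arm_command:
  plan:
    - {"dp": [0,18,0],"spin": 0}
    - {"dp": [0,20,0],"spin": 0}
    - {"dp": [0,0,-35],"spin": 0}
    - {"dp": [0,0,-35],"spin": 0}
    - {"dp": [-30,0,-30],"spin": 0}

```text
clock: 43.1
position: [0.5765, -0.3288, 0.3683]
ee_rot: [0.999, -0.038, -0.001, -0.001]
ft_force: [-0.9, -0.5, 1.9]
grip_width: -0.001
grasp_force: 0.0
```

Call:
arm_command:
  plan:
    - {"dp": [-40,-20,0],"spin": 0}
    - {"dp": [-40,-30,0],"spin": 0}
    - {"dp": [0,-30,0],"spin": 0}
    - {"dp": [0,0,0],"spin": 0}
    - {"dp": [0,0,0],"spin": 0}

```text
clock: 43.6
position: [0.5015, -0.2432, 0.3681]
ee_rot: [0.999, -0.039, -0.001, 0.0]
ft_force: [0.7, -0.7, 0.7]
grip_width: 0.001
grasp_force: 0.0
```

Run:
```python
from h import *
c=cam("wrist");im=viewer.camera("wrist"); loc()
cv2.imwrite("pics/w8.png",cv2.resize(im[:260],None,fx=1.56,fy=1.56,interpolation=cv2.INTER_CUBIC))
for th in (-.4,-.2,0): print(th,[(1.56*pix(c,(*(cw(0,-.15+.058*np.sin(th+k*np.pi/2))),.07+.058*np.cos(th+k*np.pi/2)))).round(0).tolist() for k in(-1,0,1)])
for d in finder.find_in("wrist","jar_a"): w=np.array(d["position"]); print(w.round(3),round(d["score"],2),"row",(1000*(RC.T@(w[:2]-ORG)-[0,.093])).round(0))
```

```text
local [-110.2   28.7] tip 194.9 yaw -0.079 F [-0.4 -0.2 -0.3] t 43.65
-0.4 [[530.0, 100.0], [513.0, 73.0], [353.0, 86.0]]
-0.2 [[541.0, 97.0], [490.0, 71.0], [349.0, 90.0]]
0 [[550.0, 94.0], [465.0, 71.0], [349.0, 94.0]]
[ 0.625 -0.053  0.078] 0.85 row [ -2. -14.]
[ 0.614 -0.128  0.088] 0.72 row [ -7. -90.]
[0.402 0.076 0.021] 0.66 row [-234.   97.]
```

View pics/w8.png

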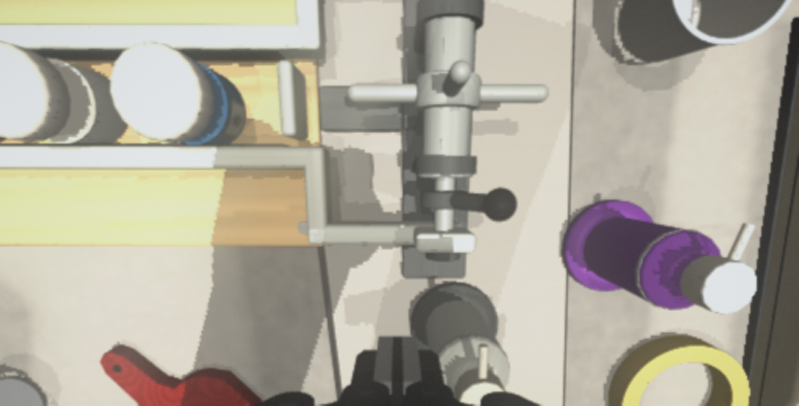

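The upper spoke is upright at (460,72), as predicted for 12.57, and the bars sit close on the jars. The lock lever's ball is at (500,203), leaning away from the jars. Now the lever.

Run:
```python
from h import *
a=cw(-.055,-.217); need((*a,.368,-.077),(*a,.269))
```

```text
at [ 0.5015 -0.2443  0.3678] yaw -0.0799 tilt 0.0026
-> (np.float64(0.5491704733396234), np.float64(-0.34362620492466855), 0.368, -0.077) dp [55.5 95.2 -0.2] then spin -0.003
-> (np.float64(0.5491704733396234), np.float64(-0.34362620492466855), 0.269) dp [ 0.  0. 99.] then spin 0
```

Call:
arm_command:
  plan:
    - {"dp": [18,32,0],"spin": 0}
    - {"dp": [18,32,0],"spin": 0}
    - {"dp": [19,31,0],"spin": 0}
    - {"dp": [0,0,0],"spin": 0}
    - {"dp": [0,0,30],"spin": 0}

```text
clock: 44.2
position: [0.5495, -0.3448, 0.3403]
ee_rot: [0.999, -0.041, 0.001, 0.002]
ft_force: [0.6, -0.0, -0.3]
grip_width: -0.001
grasp_force: 0.0
```

Call:
arm_command:
  plan:
    - {"dp": [0,0,30],"spin": 0}
    - {"dp": [0,0,25],"spin": 0}
    - {"dp": [0,0,12],"spin": 0}
    - {"dp": [0,0,0],"spin": 0}

```text
clock: 44.6
position: [0.548, -0.3423, 0.2689]
ee_rot: [0.999, -0.04, -0.003, -0.001]
ft_force: [-0.1, 0.4, -0.5]
grip_width: -0.0
grasp_force: 0.0
```

```bash
python3 -c "
from h import *
loc()"
```

```text
local [-56.3 -65.8] tip 95.9 yaw -0.079 F [-0.1  0.4 -0.5] t 44.6
```

Call:
arm_command:
  plan:
    - {"dp": [0,-12,0],"spin": 0}
    - {"dp": [0,-12,0],"spin": 0}
    - {"dp": [0,-12,0],"spin": 0}
    - {"dp": [0,-12,0],"spin": 0}
    - {"dp": [0,-12,0],"spin": 0}

```text
clock: 45.1
position: [0.5535, -0.2812, 0.2715]
ee_rot: [0.999, -0.039, -0.001, 0.001]
ft_force: [-0.2, -3.0, -0.7]
grip_width: -0.002
grasp_force: 1.1
```

Call:
arm_command:
  plan:
    - {"dp": [0,-6,0],"spin": 0}
    - {"dp": [0,-4,0],"spin": 0}
    - {"dp": [0,0,0],"spin": 0}

```text
clock: 45.4
position: [0.5541, -0.2716, 0.2706]
ee_rot: [0.999, -0.039, -0.001, -0.0]
ft_force: [-0.4, -0.2, -0.9]
grip_width: -0.003
grasp_force: 0.0
```

Call:
arm_command:
  plan:
    - {"dp": [0,-4,0],"spin": 0}
    - {"dp": [0,-4,0],"spin": 0}
    - {"dp": [0,0,0],"spin": 0}

```text
clock: 45.7
position: [0.5547, -0.2639, 0.2707]
ee_rot: [0.999, -0.039, -0.001, 0.0]
ft_force: [-0.9, -0.4, 0.6]
grip_width: 0.001
grasp_force: 0.4
```

Call:
arm_command:
  plan:
    - {"dp": [0,-4,1],"spin": 0}
    - {"dp": [0,-3,1],"spin": 0}
    - {"dp": [0,0,0],"spin": 0}

```text
clock: 46.0
position: [0.5552, -0.2574, 0.2688]
ee_rot: [0.999, -0.039, -0.001, 0.0]
ft_force: [-0.7, -2.9, 0.7]
grip_width: -0.0
grasp_force: 1.1
```

Call:
arm_command:
  plan:
    - {"dp": [0,-3,0],"spin": 0}
    - {"dp": [0,-3,0],"spin": 0}
    - {"dp": [0,0,0],"spin": 0}

```text
clock: 46.3
position: [0.5553, -0.2538, 0.2698]
ee_rot: [0.999, -0.04, -0.0, 0.002]
ft_force: [-1.1, -9.9, 4.7]
grip_width: 0.002
grasp_force: 5.0
```

Call:
arm_command:
  plan:
    - {"dp": [0,-3,0],"spin": 0}
    - {"dp": [0,0,0],"spin": 0}

```text
clock: 46.5
position: [0.5554, -0.252, 0.2705]
ee_rot: [0.999, -0.041, -0.0, 0.003]
ft_force: [-2.5, -13.9, 7.3]
grip_width: 0.0
grasp_force: 7.4
```

The lever has hit its stop (14 N). Back off, lift clear and verify.

Call:
arm_command:
  plan:
    - {"dp": [0,10,0],"spin": 0}
    - {"dp": [0,10,0],"spin": 0}
    - {"dp": [0,0,-35],"spin": 0}
    - {"dp": [0,0,-35],"spin": 0}
    - {"dp": [-20,0,-40],"spin": 0}

```text
clock: 47.0
position: [0.5356, -0.2659, 0.3786]
ee_rot: [0.999, -0.038, -0.002, -0.001]
ft_force: [0.5, -0.1, -0.4]
grip_width: 0.006
grasp_force: 0.0
```

Call:
arm_command:
  plan:
    - {"dp": [-40,-40,-20],"spin": 0}
    - {"dp": [-40,-40,0],"spin": 0}
    - {"dp": [0,-40,0],"spin": 0}
    - {"dp": [0,0,0],"spin": 0}
    - {"dp": [0,0,0],"spin": 0}

```text
clock: 47.5
position: [0.4749, -0.1521, 0.3956]
ee_rot: [0.999, -0.038, -0.001, 0.0]
ft_force: [-0.2, -0.3, -1.0]
grip_width: 0.001
grasp_force: 0.0
```

Run:
```python
from h import *
c=cam("wrist");im=viewer.camera("wrist"); loc()
cv2.imwrite("pics/w9.png",cv2.resize(im[:260],None,fx=1.56,fy=1.56,interpolation=cv2.INTER_CUBIC))
for l in (0,.9,1.3,1.5): a=l-.6; print(l,(1.56*pix(c,(*cw(-.06,-.15+.055*np.sin(a)),.07+.055*np.cos(a)))).round(0))
for d in finder.find_in("wrist","jar_a"): w=np.array(d["position"]); print(w.round(3),round(d["score"],2),"row",(1000*(RC.T@(w[:2]-ORG)-[0,.093])).round(0))
```

```text
local [-143.7  117.1] tip 222.4 yaw -0.078 F [ 0.1 -0.8  1.3] t 47.55
0 [669. 141.]
0.9 [589. 139.]
1.3 [546. 141.]
1.5 [529. 141.]
[0.626 0.032 0.086] 0.95 row [-7. 70.]
[ 0.609 -0.123  0.087] 0.85 row [-12. -85.]
[ 0.623 -0.05   0.088] 0.84 row [ -4. -11.]
```

View pics/w9.png

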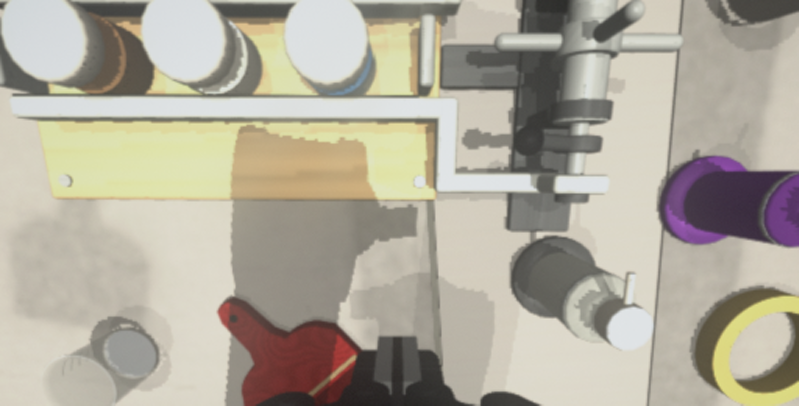

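The lever ball is at (530,139), matching lock = 1.5 at (529,141). All three jars stand upright between the drawn-in bars, the cap is up and the arm is clear. Handing in.

```bash
python3 -c "
from workcell import manip
print(manip.hand_in())"
```

```text
the job is handed in; nothing more can be done
None
```

The job is handed in at about 48 s; the hand-in returned no verdict. The cap was pressed and released, three jars stand in the row, the bars are drawn in to the stop and the lock lever is fully over, going by the camera views and the forces felt at each stop.

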